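# Load the tub wash tote and start its timer

## Task

Get the repacking tools ready for the wash: nest all the tubs that are there in the grey tote, largest first so that each smaller one sits down flat inside the next, and lift every tamper up off its prongs and stand it, foot down, in the smallest (red) tub. Only when everything is loaded, turn the knob of the free-standing timer clockwise from the red mark to the 35 minute mark (the broad green one), bearing down on it while you turn so that the timer neither slides nor twists on its steel tile and ends square in the middle of it. Do not knock over the spray bottle or the jar.

Things in the scene. Friction and masses are not known exactly. Their poses are not given: they have to be found in the camera images.
- tote: grey wash tote, fixed to the bench, open on top; 170 x 202 mm outside (its own x, y), 55 mm tall, walls and floor 7 mm (inside 156 x 188 mm); origin at the centre of its underside, z up
- tub_l: largest, blue, plastic open-topped tub, 140 x 172 mm outside (its own x, y) and 66 mm tall, walls and floor 8 mm (inside 124 x 156 mm); loose; origin at the centre of its underside, z up; 0.34 kg or so; may be absent
- tub_m: middle, yellow, plastic open-topped tub, 110 x 142 mm outside (its own x, y) and 76 mm tall, walls and floor 8 mm (inside 94 x 126 mm); loose; origin at the centre of its underside, z up; 0.28 kg or so; may be absent
- tub_s: smallest, red, plastic open-topped tub, 80 x 112 mm outside (its own x, y) and 86 mm tall, walls and floor 8 mm (inside 64 x 96 mm); loose; origin at the centre of its underside, z up; 0.24 kg or so; always there. When nested, the long sides of tubs and tote lie along one another (either way round), and each smaller tub's rim stands 18 mm above the next larger one's
- rack: fixed hook rack, base 110 x 220 mm; origin: centre of underside, z up; open side along own -x. Green cross rail on two end posts, at own x 30 to 42 mm, its top at 216 mm. Hooks at own y -55 and +55: each two 8 mm prongs 40 mm apart along -x, top at 209 mm, ends (own x -16 to -24) turned up to 228 mm: a hanging bar must rise over 19 mm, then come away 50 mm along own -x
- tamper_a: loose hand tamper, an orange grip, 175 mm tall. Origin: centre of its round foot (34 mm across, 30 high), own z up the 12 mm stem to the grip. Cross bar 62 mm along own y, 12 wide, 115 to 125 mm above the origin; grip block 18 (x) by 24 mm (y), 125 to 175 mm. Starts hanging foot down by the bar on two rack prongs; may be absent
- tamper_b: loose hand tamper, a green grip, 175 mm tall. Origin: centre of its round foot (34 mm across, 30 high), own z up the 12 mm stem to the grip. Cross bar 62 mm along own y, 12 wide, 115 to 125 mm above the origin; grip block 18 (x) by 24 mm (y), 125 to 175 mm. Starts hanging foot down by the bar on two rack prongs; may be absent
- timer: free-standing white timer, a square box 96 x 96 mm with its face 44 mm above the origin, on four rubber feet; origin at the centre of its underside, z up; 0.4 kg, loose on the tile. Dial on top with twelve marks, 5 minutes (0.524 rad) apart clockwise; the broad red mark, 0 minutes, lies on its own -x side, the broad green mark is 35 minutes
- tile: dark steel tile, 110 x 110 x 4 mm, fixed, under the timer; origin at the centre of its underside; at the start the timer stands in its middle with the same x axis
- knob (a joint): timer knob, rad, clockwise seen from above; 0 = pointer on the red mark, 3.665 = green mark (35 minutes), stops at 0 and 5.8; stays where it is left. It is stiff (0.2 N m): turned without bearing down, the whole timer spins instead; with 9 to 14 N downwards on the knob the timer stays put
- knob_grip (a point): middle of the knob's grip bar, on the turning axis, 77 mm above the timer's underside. The knob: a grey disc 66 mm across, 8 mm thick, 51 to 59 mm above the timer's underside, and on it a bar 50 mm long, 14 mm wide, up to 92 mm. The whole knob is sprung: it gives 1 mm per 2.2 N (from about 2 N) down to 6 mm (15 N)
- knob_pointer (a point): white pointer end of the knob's bar, on its top, 23 mm from the axis; the bar runs from the axis towards this point and as far the other way; at knob = 0 it points to the timer's own -x
- spray: white spray bottle with a blue cap, 60 mm across, 140 mm tall, loose, to be left alone; origin at the centre of its underside
- jar: amber jar, 60 mm across, 90 mm tall, loose, to be left alone; origin at the centre of its underside

How it is judged:
On the way, in this order (a step that is already met when the one before it is completed fails the run):
1. every tub is nested in the tote and every tamper stands in the smallest tub, while the timer is not yet at 35 minutes (horizontal distance between tub_l and tote below 0.02 m and z of tub_l in the frame of tote below 0.014 m and angle between each of tub_l, tub_m, tub_s's own z axis and vertical below 0.08 rad and horizontal distance between tub_m and tote below 0.036 m and z of tub_m in the frame of tote below 0.022 m and horizontal distance between tub_s and tote below 0.052 m and z of tub_s in the frame of tote below 0.03 m and x of tamper_a in the frame of tub_s between -0.034 and 0.034 m and y of tamper_a in the frame of tub_s between -0.05 and 0.05 m and z of each of tamper_a, tamper_b in the frame of tub_s below 0.03 m and angle between each of tamper_a, tamper_b's own z axis and vertical below 0.7 rad and x of tamper_b in the frame of tub_s between -0.034 and 0.034 m and y of tamper_b in the frame of tub_s between -0.05 and 0.05 m and value of joint knob below 3.3 rad), for 0.3 s.
2. the knob is at 35 minutes (value of joint knob between 3.5 and 3.83 rad), for 0.2 s.
At the end, for the whole second after the job is handed in: Tubs flat in the tote, each in the next larger (within 6 mm of its floor); each tamper's foot within 22 mm of the red tub's floor; knob at 3.50 to 3.83 rad; timer upright, within 25 mm and 0.26 rad of its place on the tile; all at rest (all of step 2 and horizontal distance between tub_l and tote below 0.02 m and z of tub_l in the frame of tote below 0.014 m and angle between each of tub_l, tub_m, tub_s, timer's own z axis and vertical below 0.08 rad and horizontal distance between tub_m and tote below 0.036 m and z of tub_m in the frame of tote below 0.022 m and horizontal distance between tub_s and tote below 0.052 m and z of tub_s in the frame of tote below 0.03 m and x of tamper_a in the frame of tub_s between -0.034 and 0.034 m and y of tamper_a in the frame of tub_s between -0.05 and 0.05 m and z of each of tamper_a, tamper_b in the frame of tub_s below 0.03 m and angle between each of tamper_a, tamper_b's own z axis and vertical below 0.7 rad and x of tamper_b in the frame of tub_s between -0.034 and 0.034 m and y of tamper_b in the frame of tub_s between -0.05 and 0.05 m and horizontal distance between timer and tile below 0.025 m and angle between the x axis of timer and the x axis of tile, either way round below 0.26 rad and linear speed of each of tub_l, tub_m, tub_s, tamper_a, tamper_b, timer below 0.03 m/s); the robot touches nothing.
It fails at once if the spray bottle is knocked over (angle between spray's own z axis and vertical above 0.6 rad).
It fails at once if the jar is knocked over (angle between jar's own z axis and vertical above 0.6 rad).
It fails at once if the timer is tipped over (angle between timer's own z axis and vertical above 0.6 rad).
Of tub_l, tub_m only 1 to 2 are there at a start; the rules pass over those that are not, and their reading is None.
Of tamper_a, tamper_b only 1 to 2 are there at a start; the rules pass over those that are not, and their reading is None.
At some moment in a run one of tub_l, tub_m, tub_s may be knocked a few centimetres aside while the robot is not near it.
It also fails if it takes over 210 s, if anything falls off the work surface, if the arm or the gripper's body presses on something with over 40 N, if the wrist force passes 120 N, or if a joint passes its speed limit or range.

## Robot

A 6-joint arm with a two-finger parallel gripper is mounted at the origin on the work surface. World frame = base frame: x ahead of the robot, y to its left, z up, the work surface at z = 0. Lengths are in m, angles in rad, forces in N, time in s.
With the tool pointing down it reaches from about 0.275 to 0.85 m from the base axis. Payload 5.2 kg.
Tool frame: the origin (TCP) lies midway between the tips of the shut fingers; the grasp point (between the pads) lies robot.grip_depth behind it (robot.grip_depth is the distance from the TCP to the grasp point, in m); z points along the fingers, y is the line along which they close (so a half turn about z gives the same grasp; the last joint's range is limited). The gripper opens to 85 mm and grips with 20 to 120 N. Pads are 22 mm wide; open, the fingers measure 114 mm over their backs; the gripper's body (76 mm by 85 mm) begins 54 mm behind the grasp point. The pads swing forward as they close: fully open they stand 13 mm farther back than shut.
Start: joints at [1.024, 0.259, 1.535, -0, 1.348, -0.203], TCP at [0.185, 0.518, 0.231] pointing down, gripper open.
Joint ranges: [-3.14, 3.14], [-0.91, 2.08], [0.19, 2.58], [-1.22, 4.36], [0.22, 2.71], [-3.12, 3.12]. Speed limits (rad/s): [2.57, 2.57, 3.14, 3.14, 3.14, 3.14].

## Interface

Orientations are given as a unit quaternion [w, x, y, z].
In Python, from rig import robot gives the robot as it stands.
- The arm moves only by the tool play_rows, never from a script. Its argument "series" is a list of rows, each a list of 7 numbers: the opening, from -1 (shut) to 1 (fully open), then the shift along the world's x, y, z in cm, then the turn, a rotation vector about the world's x, y, z in rad. A call has 1 to 5 rows; each row is the pose to reach, as a shift and turn from the pose commanded when the call began; what a row does not reach only later rows make up. A row lasts 1/12 s, in which the tool goes at most 41.7 mm and 7.16 degrees, less where a joint would pass 70% of its speed; a pose out of reach is approached as far as the arm can. A call with a gripper value outside its range is refused whole. The fingers move at their own pace and stop on an object; "grip_force" is the grip in N (left out, the last holds). Time passes only in rows, so rows that repeat a pose let the fingers close. It gives the time, the measured TCP pose, the force, the opening and the grip force at its end, in the units of the state.
- robot.observe(): the state, without advancing time (a new reading comes with each control period).
- robot.capture(name): name is "scene" or "side" or "wrist"; returns a dict with "pixels" (480x640x3 uint8, red, green, blue), "intrinsics" (3x3 intrinsics, pixels), "position" and "orientation" of the camera in the world; the wrist camera has in their place "T_tool_cam" (4x4, takes a point from camera to tool coordinates, whose origin is the TCP and whose axes are the flange's). Camera axes: x right, y up, looking along -z (the intrinsics and any distortion apply to the point x, -y, -z); pixel columns grow to the right and rows downward; lengths in m; the calibration is good to about 2 mm. The wrist camera is an equidistant fisheye: a pixel r from the principal point sees the ray r / f radians off the axis. A picture is of the moment at which its call begins: read the wrist's pose just before it. There is no depth.
- robot.finish_job(): hands the job in; it is judged then, once.
The state is a dict: "time": time; "joint_pos": joint angles; "joint_vel": joint speeds; "joint_torque": joint torques, N m; "tcp_pos": TCP position; "eef_rot": TCP orientation; "contact_force": force on the tool from outside, world axes, zero at the start; "moment": the same for the moment, N m; "gripper_width": opening from 0.0 (shut) to 1.0 (fully open); "finger_force": force on a finger pad.
Only numpy, scipy, OpenCV 4.12 (cv2) and the standard library are available. Lean on these libraries where they do the work, as an engineer would, in place of code of your own. Each camera call takes 0.05 s, during which the arm holds its last target. There are 200 camera calls.

## Working session

There is one attempt and no reset: what is moved stays moved. The work goes in short steps, Python scripts to look and compute and a tool call to move; the robot and the scene stay as the last step left them, time stands still between calls to the robot, and variables do not carry over. Pictures are saved under pics/ and viewed, at most 14 in all, crops included, and the job is handed in when it is done.

Besides the shell and the picture viewer there is one more tool, called after "Emit:" in YAML: its name, and indented under it one key for each argument. play_rows: Moves the arm, as the interface text tells. Its arguments: {"type":"object","properties":{"series":{"type":"array","items":{"type":"array","items":{"type":"number"}}},"grip_force":{"type":"number"}},"required":["series"]}

```bash
mkdir -p pics; ls; python3 - <<'E'
from rig import robot
import cv2,pickle
s=robot.observe();print({k:s[k] for k in('time','tcp_pos','eef_rot','gripper_width','contact_force')},robot.grip_depth)
d={}
for n in('scene','side','wrist'):
    c=robot.capture(n);d[n]=c
    cv2.imwrite(f'pics/{n}0.png',c['pixels'][:,:,::-1])
    print(n,{k:v for k,v in c.items() if k!='pixels'})
pickle.dump(d,open('d0.pkl','wb'))
E
```

```text
pics
{'time': 0.0, 'tcp_pos': array([0.18509372, 0.51738487, 0.23049515]), 'eef_rot': array([-3.17764596e-04,  1.71048381e-01,  9.85262237e-01, -8.21791594e-04]), 'gripper_width': 0.999905591362031, 'contact_force': array([0.80906874, 0.12194762, 0.70840965])} 0.0187
scene {'intrinsics': array([[442.61252692,   0.        , 323.92212116],
       [  0.        , 442.61252692, 238.8259318 ],
       [  0.        ,   0.        ,   1.        ]]), 'position': array([ 1.15068482, -0.50449151,  0.884735  ]), 'orientation': array([0.83717133, 0.3429631 , 0.16705761, 0.39193396])}
side {'intrinsics': array([[465.21937185,   0.        , 321.28715812],
       [  0.        , 465.21937185, 241.64451237],
       [  0.        ,   0.        ,   1.        ]]), 'position': array([0.39270514, 0.70438587, 0.77139097]), 'orientation': array([-0.07807352, -0.0341808 ,  0.39217556,  0.91593369])}
wrist {'intrinsics': array([[371.64829954,   0.        , 313.83606396],
       [  0.        , 371.64829954, 241.88323828],
       [  0.        ,   0.        ,   1.        ]]), 'T_tool_cam': array([[ 1.33476561e-03,  9.65916374e-01,  2.58850879e-01,
         6.44154436e-02],
       [ 9.99999077e-01, -1.35502250e-03, -1.00157865e-04,
         1.07476926e-03],
       [ 2.54004644e-04,  2.58850773e-01, -9.65917291e-01,
        -1.43188220e-01],
       [ 0.00000000e+00,  0.00000000e+00,  0.00000000e+00,
         1.00000000e+00]])}
```

View pics/scene0.png

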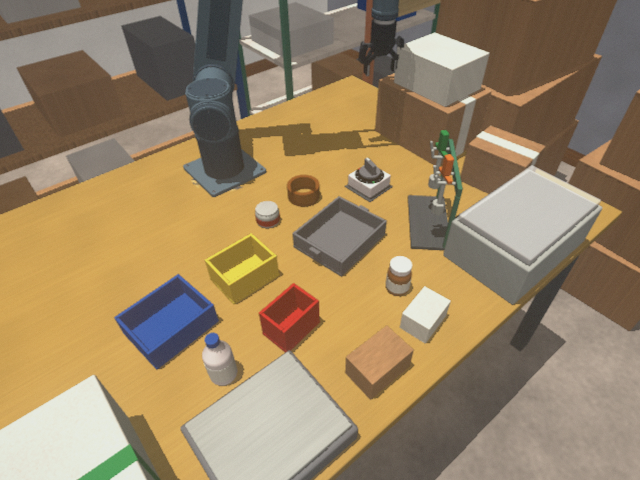

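View pics/side0.png

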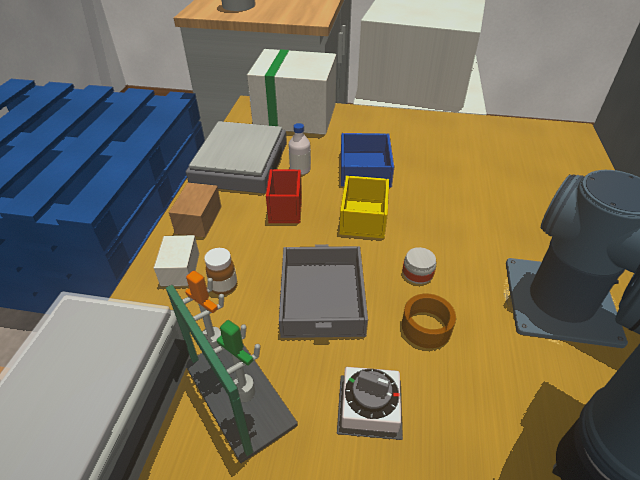

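Both fixed views show all three tubs (scene: blue at 167,320, yellow at 243,268, red at 290,317), the tote (340,235), the timer (369,180), and the rack with both tampers (440,190). The spray is at (218,360) and the amber jar near (400,275). Next are coarse positions from these views.

```bash
cat > vis.py <<'E'
import numpy as np,cv2
from scipy.spatial.transform import Rotation as R
def q2R(q): return R.from_quat([q[1],q[2],q[3],q[0]]).as_matrix()
def rays(c,uv,s=None):
    """pixels -> (camera position, unit directions in world)"""
    uv=np.atleast_2d(np.asarray(uv,float));K=c['intrinsics']
    p=(uv-K[:2,2])/[K[0,0],K[1,1]]
    if 'T_tool_cam' in c:
        s=s or c['state'];r=np.linalg.norm(p,axis=1);k=np.where(r>1e-9,np.sin(r)/np.maximum(r,1e-9),1)
        d=np.c_[p[:,0]*k,-p[:,1]*k,-np.cos(r)]
        T=c['T_tool_cam'];Rw=q2R(s['eef_rot'])
        return Rw@T[:3,3]+s['tcp_pos'],d@(Rw@T[:3,:3]).T
    d=np.c_[p[:,0],-p[:,1],-np.ones(len(p))]
    d/=np.linalg.norm(d,axis=1)[:,None]
    return c['position'],d@q2R(c['orientation']).T
def plane(c,uv,z):
    o,d=rays(c,uv);t=(z-o[2])/d[:,2]
    return (o+t[:,None]*d)[:,:2]
HSV=dict(blue=((105,120,40),(125,255,255)),yellow=((25,140,60),(35,255,255)),red=((175,150,50),(180,255,255)),red2=((0,170,50),(3,255,255)),
 orange=((4,200,120),(12,255,255)),green=((55,120,40),(80,255,255)))
def mask(c,col):
    h=cv2.cvtColor(c['pixels'],cv2.COLOR_RGB2HSV);m=cv2.inRange(h,*map(np.array,HSV[col]))
    if col=='red': m|=cv2.inRange(h,*map(np.array,HSV['red2']))
    return cv2.morphologyEx(m,cv2.MORPH_CLOSE,np.ones((5,5)))
def blobs(m,amin=60):
    cs,_=cv2.findContours(m,cv2.RETR_EXTERNAL,cv2.CHAIN_APPROX_NONE)
    return sorted([c[:,0] for c in cs if cv2.contourArea(c)>=amin],key=lambda c:-cv2.contourArea(c.astype(np.float32)))
def rect(c,cnt,z):
    """min-area rect of a contour cast on plane z: centre, (short,long) mm, angle of long side (deg)"""
    P=plane(c,cnt,z).astype(np.float32)*1000
    b=cv2.boxPoints(cv2.minAreaRect(P));e=[b[1]-b[0],b[2]-b[1]];l=[np.hypot(*v) for v in e]
    v=e[int(l[1]>l[0])];a=np.degrees(np.arctan2(v[1],v[0]))%180
    return b.mean(0).round(1),np.sort(l).round(1),round(a,1)
def snap(name):
    from rig import robot
    s=robot.observe();c=robot.capture(name);c['state']=s;return c
def save(c,f): cv2.imwrite(f,c['pixels'][:,:,::-1])
E
python3 - <<'E'
import pickle;from vis import *
d=pickle.load(open('d0.pkl','rb'))
for n in('scene','side'):
  for col,z in(('blue',.066),('yellow',.076),('red',.086),('orange',.245),('green',.245)):
    for b in blobs(mask(d[n],col),80)[:3]:print(n,col,b.min(0),b.max(0),*rect(d[n],b,z))
c=d['side']
print('tote',plane(c,[[285,248],[361,247],[283,338],[367,334]],.055).round(3).tolist())
print('timer',plane(c,[[344,369],[401,369],[344,429],[401,431]],.048).round(3).tolist(),plane(c,[373,383],.096))
print('rack ends',plane(c,[[172,292],[241,391]],.216),plane(c,[[241,459],[296,420],[238,365]],.0))
print('jar/spray',plane(c,[[221,287]],0),plane(c,[[300,172]],0), plane(c,[[420,278],[429,340]],0))
E
```

```text
scene blue [116 275] [212 353] [ 461.6 -415. ] [137.6 168.7] 98.2
scene blue [205 334] [217 344] [ 594.3 -368.9] [24.6 25.2] 50.0
scene yellow [205 233] [275 284] [ 440.4 -199.4] [108.6 140.8] 92.4
scene red [260 284] [317 332] [ 645.8 -199.5] [ 76.6 109.1] 98.9
scene green [ 83 455] [132 479] [ 806.6 -607.1] [25.7 59.6] 89.5
side blue [ 0 79] [203 312] [1172.7 -329.2] [ 572.3 1171.6] 126.4
side blue [341 133] [393 186] [ 454.8 -371.2] [138.  253.8] 98.0
side yellow [340 176] [388 214] [ 441.2 -197.4] [108.8 143.5] 92.1
side red [266 169] [300 217] [ 636.2 -161.8] [ 81.3 188.4] 101.7
side green [217 320] [251 364] [565.6 369.9] [34.8 72.2] 151.6
side green [265  50] [288 125] [ 709.2 -399.4] [ 50.5 426. ] 99.2
tote [[0.597, -0.002], [0.432, -0.034], [0.547, 0.228], [0.396, 0.193]]
timer [[0.428, 0.269], [0.33, 0.252], [0.414, 0.375], [0.325, 0.363]] [[0.37712012 0.31458499]]
rack ends [[0.70188107 0.28134453]
 [0.54725426 0.42409879]] [[0.57252382 0.42976185]
 [0.49864341 0.35110999]
 [0.62845196 0.26492798]]
jar/spray [[0.72239534 0.08535322]] [[ 0.63983325 -0.36604514]] [[ 0.29528064 -0.01437963]
 [ 0.27482333  0.14775202]]
```

View pics/wrist0.png

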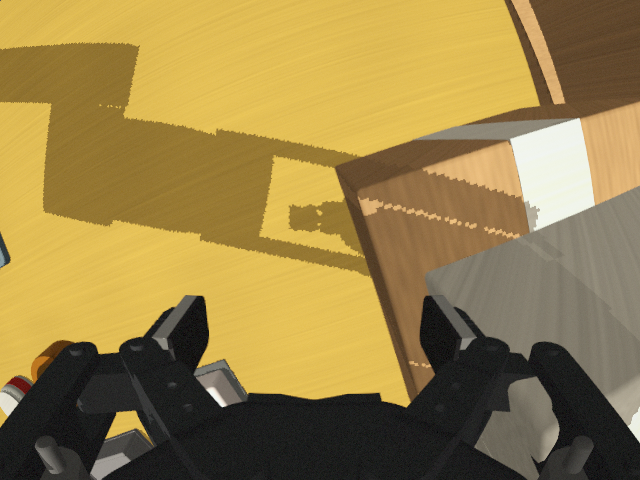

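The wrist view shows only bench, shadow and a box, with the fingers below row 300. In the scene view the three rims measure within 3 mm of their given sizes. I'll move to an overview above the tote, timer and rack.

Emit:
play_rows:
  series:
    - [1,0,0,4]
    - [1,0,0,8]
    - [1,3,-2,11]
    - [1,6,-5,14]
    - [1,9,-8,16]

```text
validation failed for argument at $.se...
```

Emit:
play_rows:
  series:
    - [1,3,-3,1]
    - [1,6,-5,2]
    - [1,9,-8,2]
    - [1,12,-10,2]
    - [1,15,-12,2]

```text
validation failed for argument at $.se...
```

Emit:
play_rows:
  series:
    - [1,3,-3,1]
    - [1,6,-5,2]
    - [1,9,-8,2]
    - [1,12,-11,2]
    - [1,13.5,-13.7,2]

```text
validation failed for argument at $.se...
```

Emit:
play_rows:
  series:
    - [1,0,0,0]
    - [1,0,0,0]
    - [1,0,0,0]

```text
validation failed for argument at $.se...
```

Rows need seven numbers each, so I'll add the turn values.

Emit:
play_rows:
  series:
    - [1,0,0,4,0,0,0]
    - [1,0,0,8,0,0,0]
    - [1,3,-2,11,0,0,0]
    - [1,6,-5,14,0,0,0]
    - [1,9,-8,16,0,0,0]

```text
time: 0.57
tcp_pos: [0.2628, 0.4505, 0.3838]
eef_rot: [0.001, 0.17, 0.985, 0.001]
contact_force: [1.5, -0.9, 0.1]
gripper_width: 0.996
finger_force: 0.0
```

Emit:
play_rows:
  series:
    - [1,3,-3,1,0,0,0]
    - [1,6,-5,2,0,0,0]
    - [1,9,-8,2,0,0,0]
    - [1,12,-10,2,0,0,0]
    - [1,15,-12,2,0,0,0]

```text
time: 0.98
tcp_pos: [0.4137, 0.329, 0.402]
eef_rot: [0.0, 0.171, 0.985, 0.0]
contact_force: [-0.4, 0.8, 0.5]
gripper_width: 1.004
finger_force: 0.0
```

Emit:
play_rows:
  series:
    - [1,3,-3,1,0,0,0]
    - [1,6,-5,2,0,0,0]
    - [1,9,-8,2,0,0,0]
    - [1,12,-11,2,0,0,0]
    - [1,13.5,-13.7,2,0,0,0]

```text
time: 1.4
tcp_pos: [0.55, 0.1914, 0.4205]
eef_rot: [-0.0, 0.172, 0.985, -0.0]
contact_force: [0.4, 0.1, -0.9]
gripper_width: 1.0
finger_force: 0.0
```

Emit:
play_rows:
  series:
    - [1,0,0,0,0,0,0]
    - [1,0,0,0,0,0,0]
    - [1,0,0,0,0,0,0]

```text
time: 1.65
tcp_pos: [0.5472, 0.1937, 0.4214]
eef_rot: [-0.001, 0.171, 0.985, 0.0]
contact_force: [-0.3, 0.8, -0.3]
gripper_width: 1.0
finger_force: 0.0
```

```bash
python3 - <<'E'
from vis import *;import pickle
c=snap('wrist');s=c['state'];print(s['time'],s['tcp_pos'],s['eef_rot'],s['joint_pos'])
save(c,'pics/w1.png');pickle.dump(c,open('w1.pkl','wb'))
E
```

```text
1.65 [0.54723339 0.19374774 0.4213984 ] [-5.77205929e-04  1.71308517e-01  9.85217258e-01  1.14635680e-04] [ 1.47874984e-01  2.68514613e-01  1.07189209e+00  5.96711655e-04
  1.80220958e+00 -1.07846939e+00]
```

View pics/w1.png

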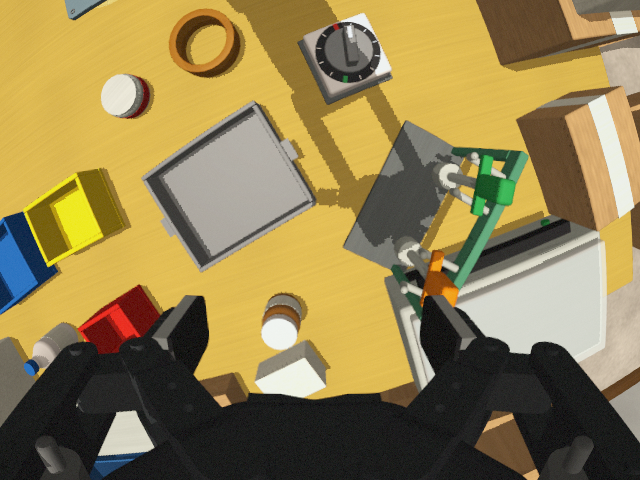

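The overview shows the tote corners at (255,103), (315,201), (203,271) and (144,178). The timer centre is near (347,52) with its red mark at the top and the green mark at (345,78). The rack base corners are at (407,121) and (344,246), the green grip near (495,185) and the orange grip near (440,290).

```bash
python3 - <<'E'
from vis import *;import pickle
c=pickle.load(open('w1.pkl','rb'));d=pickle.load(open('d0.pkl','rb'))
h=cv2.cvtColor(c['pixels'],cv2.COLOR_RGB2HSV)
g=((h[...,1]<40)).astype(np.uint8)*255
for b in blobs(g,1500)[:8]:
    if b[:,1].max()<330: print('grey',b.min(0),b.max(0),*rect(c,b,.055),*rect(c,b,.048))
t=plane(c,[[255,103],[315,201],[203,271],[144,178]],.055);print('tote',t.round(3).tolist(),t.mean(0),[np.hypot(*(t[i]-t[i-1])).round(3) for i in range(4)])
print('rack base',plane(c,[[407,121],[344,246]],.0))
for p in ((337,27),(345,78)): print('mark',plane(c,[p],.05))
hs=cv2.cvtColor(d['side']['pixels'],cv2.COLOR_RGB2HSV)
print('orange hsv',hs[290,197],hs[335,233],h[295,440],h[185,500],h[178,483])
# block tops from grip blobs: two-view
for n,cc in(('w',c),('side',d['side'])):
  for lo,hi in(((5,170,100),(13,255,255)),((55,130,40),(75,255,255))):
    H=cv2.cvtColor(cc['pixels'],cv2.COLOR_RGB2HSV)
    for b in blobs(cv2.inRange(H,np.array(lo),np.array(hi)),60)[:4]:
      r=cv2.minAreaRect(b);print(n,lo[0],b.min(0),b.max(0),np.round(r[0]),np.round(r[1]))
E
python3 -c "
import cv2
a=cv2.imread('pics/w1.png')[120:320,370:570];b=cv2.imread('pics/side0.png')[260:460,160:360]
c=cv2.imread('pics/w1.png')[5:115,290:400]
f=lambda x:cv2.resize(x,(400,400),interpolation=cv2.INTER_CUBIC)
cv2.imwrite('pics/crop1.png',cv2.hconcat([f(a),f(c)]))"
```

```text
grey [142 101] [314 270] [500.2  78.8] [168.4 222.8] 100.8 [500.3  76.9] [170.7 225.8] 100.8
grey [298  13] [391 103] [384.5 299. ] [103.  103.6] 4.6 [383.1 300.1] [104.4 105. ] 4.6
grey [588  95] [633 217] [647.2 714.7] [ 48.3 219.4] 8.7 [649.4 721.6] [ 49.  222.4] 8.7
tote [[0.404, 0.161], [0.56, 0.192], [0.602, -0.001], [0.44, -0.032]] [0.50149821 0.07998317] [np.float64(0.196), np.float64(0.159), np.float64(0.197), np.float64(0.165)]
rack base [[0.49685431 0.36386399]
 [0.65128447 0.20831271]]
mark [[0.33815634 0.30344751]]
mark [[0.41254002 0.2881402 ]]
orange hsv [ 12 196 130] [ 54 119  73] [ 14  76 104] [ 66 172 157] [ 66 152  87]
w 5 [431 272] [454 287] [442. 280.] [15. 23.]
w 55 [471 154] [515 216] [494. 187.] [39. 62.]
side 5 [268 197] [299 222] [284. 210.] [25. 31.]
side 5 [186 278] [216 312] [199. 295.] [41. 22.]
side 5 [410 273] [430 281] [420. 278.] [20.  7.]
side 55 [265  50] [287 125] [273.  86.] [18. 76.]
side 55 [220 320] [238 335] [229. 329.] [14. 16.]
side 55 [235 350] [251 364] [244. 357.] [16.  9.]
```

View pics/crop1.png

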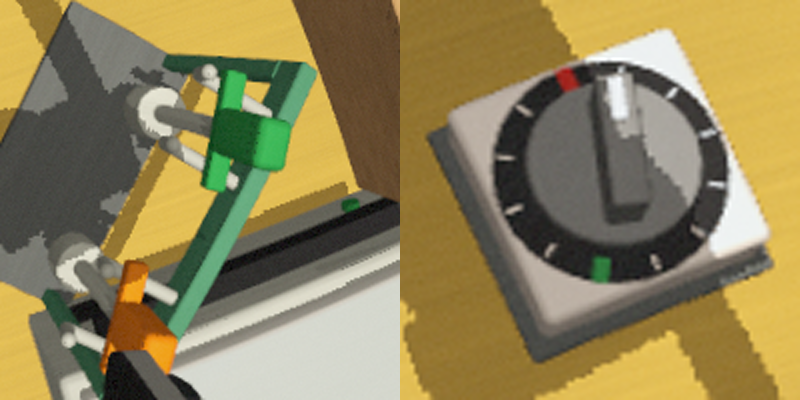

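The crop shows the green tamper's cross bar on its two prongs and the orange one partly behind a finger. The knob pointer is at the red mark, and the green mark is opposite but slightly to one side. I'll cross-check the tote and timer between views.

```bash
python3 - <<'E'
from vis import *;import pickle
d=pickle.load(open('d0.pkl','rb'));c=pickle.load(open('w1.pkl','rb'))
for n,cc,pt in(('scene',d['scene'],(340,236)),('side',d['side'],(325,290)),('w',c,(230,180)),('w timer',c,(310,60)),('side timer',d['side'],(350,420)),('scene timer',d['scene'],(355,182))):
    h=cv2.cvtColor(cc['pixels'],cv2.COLOR_RGB2HSV)
    g=(h[...,1]<60).astype(np.uint8)*255;g=cv2.morphologyEx(g,cv2.MORPH_CLOSE,np.ones((5,5)))
    g=cv2.morphologyEx(g,cv2.MORPH_OPEN,np.ones((11,11) if 'timer' not in n else (3,3)))
    for b in blobs(g,500):
        if cv2.pointPolygonTest(b.astype(np.float32),pt,False)>=0:
            hull=cv2.convexHull(b);a=cv2.approxPolyDP(hull,4,True)[:,0]
            z=.048 if 'timer' in n else .055
            print(n,a.tolist());print('   ',(plane(cc,a,z)*1000).round().astype(int).tolist())
# tub check in wrist
for col,z in(('yellow',.076),('blue',.066)):
    b=blobs(mask(c,col),500)[0];a=cv2.approxPolyDP(cv2.convexHull(b),3,True)[:,0];print(col,a.tolist(),(plane(c,a,z)*1000).round().astype(int).tolist())
    b=blobs(mask(d['scene'],col),500)[0];a=cv2.approxPolyDP(cv2.convexHull(b),3,True)[:,0];print(col,'scene',a.tolist(),(plane(d['scene'],a,z)*1000).round().astype(int).tolist())
E
```

```text
scene [[346, 200], [383, 219], [384, 234], [345, 271], [334, 271], [295, 247], [294, 232], [334, 200]]
    [[428, 164], [554, 188], [598, 148], [628, -17], [611, -38], [483, -62], [437, -31], [405, 138]]
side [[359, 247], [365, 335], [281, 337], [284, 247]]
    [[436, -33], [400, 196], [551, 227], [599, -5]]
w [[257, 104], [292, 146], [313, 205], [212, 265], [198, 267], [163, 225], [146, 174], [229, 115]]
    [[407, 163], [478, 188], [565, 187], [598, 16], [593, -6], [515, -32], [435, -26], [406, 122]]
w timer [[364, 13], [388, 61], [390, 78], [327, 103], [298, 42], [306, 34]]
    [[328, 348], [407, 354], [431, 349], [438, 253], [341, 245], [334, 260]]
side timer [[346, 367], [398, 371], [401, 439], [337, 432]]
    [[426, 264], [335, 257], [324, 375], [424, 381]]
scene timer [[366, 158], [389, 174], [389, 188], [372, 200], [347, 187], [349, 174]]
    [[306, 359], [415, 355], [463, 305], [471, 228], [378, 212], [334, 260]]
yellow [[85, 174], [103, 236], [47, 266], [23, 209], [75, 172]] [[395, -115], [493, -126], [498, -268], [391, -270], [384, -132]]
yellow scene [[250, 233], [275, 255], [228, 284], [205, 259]] [[383, -133], [490, -128], [495, -266], [389, -269]]
blue [[22, 212], [57, 271], [0, 313], [0, 219]] [[393, -285], [513, -259], [539, -477], [380, -350]]
blue scene [[178, 275], [212, 305], [147, 353], [116, 317]] [[384, -342], [517, -323], [538, -489], [407, -504]]
```

The tote centre is (0.500, 0.080) with its long axis at 101.2°, and the scene and wrist views agree to about 3 mm. I'm heading for blue's near wall.

Emit:
play_rows:
  series:
    - [0,-1,-4,0,0,0,-0.12]
    - [0,-2,-8,0,0,0,-0.24]
    - [0,-3,-12,0,0,0,-0.36]
    - [0,-4,-16,0,0,0,-0.48]
    - [0,-5,-20,0,0,0,-0.6]

```text
time: 2.12
tcp_pos: [0.4962, -0.006, 0.4223]
eef_rot: [0.001, 0.456, 0.89, 0.0]
contact_force: [1.3, -1.4, 0.3]
gripper_width: 0.5
finger_force: 0.0
```

Emit:
play_rows:
  series:
    - [0,-1,-4,0,0,0,-0.12]
    - [0,-2,-8,0,0,0,-0.24]
    - [0,-3,-12,0,0,0,-0.36]
    - [0,-4,-16,0,0,0,-0.484]
    - [0,-5,-20,0,0,0,-0.484]

```text
time: 2.53
tcp_pos: [0.4469, -0.2063, 0.4225]
eef_rot: [0.001, 0.656, 0.755, 0.0]
contact_force: [0.1, -0.4, -0.4]
gripper_width: 0.502
finger_force: 0.0
```

Emit:
play_rows:
  series:
    - [0,-1,-4,0,0,0,0]
    - [0,-2,-8,0,0,0,0]
    - [0,-3,-12,0,0,0,0]
    - [0,-4,-16,0,0,0,0]
    - [0,-5,-20,0,0,0,0]

```text
time: 2.95
tcp_pos: [0.3977, -0.4065, 0.4225]
eef_rot: [0.001, 0.654, 0.757, 0.0]
contact_force: [0.8, -0.2, 0.7]
gripper_width: 0.503
finger_force: 0.0
```

Emit:
play_rows:
  series:
    - [0,0,-1.8,-3,0,0,0]
    - [0,0,-1.8,-7,0,0,0]
    - [0,0,-1.8,-11,0,0,0]
    - [0,0,-1.8,-15,0,0,0]
    - [0,0,-1.8,-17,0,0,0]

```text
time: 3.37
tcp_pos: [0.3972, -0.4209, 0.2468]
eef_rot: [-0.003, 0.654, 0.756, 0.001]
contact_force: [-0.1, 1.0, -0.7]
gripper_width: 0.503
finger_force: 0.0
```

```bash
cat > tubs.py <<'E'
from vis import *;import sys
S=dict(blue=(.066,66),yellow=(.076,51),red=(.086,36))
def tubs(cols=('blue','yellow','red')):
    c=snap('scene');s=c['state'];print('tcp',s['tcp_pos'].round(4),s['eef_rot'].round(3),'q6',s['joint_pos'][5].round(2),'t',round(s['time'],2))
    for k in cols:
        b=blobs(mask(c,k),300)
        if not b: print(k,'none');continue
        m,sz,a=rect(c,b[0],S[k][0]);t=np.radians(a-90);print(k,m,sz,a,'near wall',(m-S[k][1]*np.array([np.cos(t),np.sin(t)])).round(1),'far',(m+S[k][1]*np.array([np.cos(t),np.sin(t)])).round(1))
    return c
if __name__=='__main__': save(tubs(),sys.argv[1])
E
python3 tubs.py pics/s2.png; python3 - <<'E'
from vis import *
c=snap('wrist');save(c,'pics/w2.png')
for k,z in(('blue',.066),):
    b=blobs(mask(c,k),300)[0];a=cv2.approxPolyDP(cv2.convexHull(b),3,True)[:,0];print(a.tolist(),(plane(c,a,z)*1000).round().astype(int).tolist())
E
```

```text
tcp [ 0.3972 -0.4209  0.2468] [-0.003  0.654  0.756  0.001] q6 -1.15 t 3.37
blue [ 461.7 -414.5] [137. 170.] 97.8 near wall [ 396.3 -423.5] far [ 527.1 -405.5]
yellow [ 444.3 -198.1] [101.5 140.2] 91.9 near wall [ 393.3 -199.8] far [ 495.3 -196.4]
red [ 646.  -199.8] [ 76.2 109.3] 99.2 near wall [ 610.5 -205.6] far [ 681.5 -194. ]
[[308, 130], [460, 136], [458, 202], [446, 310], [308, 312]] [[380, -341], [515, -321], [525, -381], [540, -488], [404, -507]]
```

View pics/w2.png

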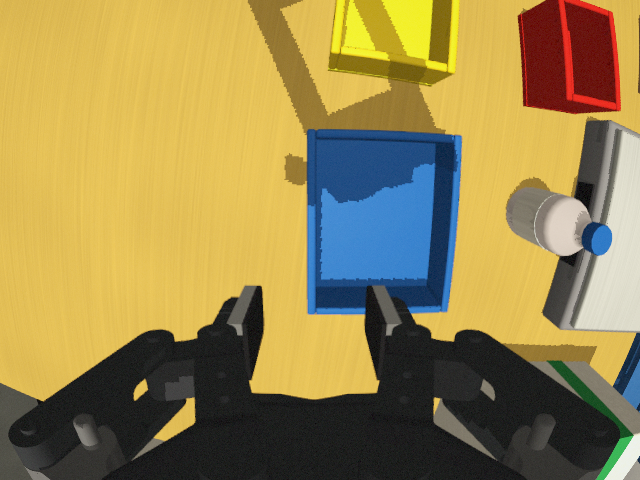

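The wrist view shows blue's rim at (308,130)–(460,312) with its left wall between the fingers. The spray is clear on the right at (550,225). I'll go down and grip.

Emit:
play_rows:
  series:
    - [0,0,0,-4,0,0,0]
    - [0,0,0,-8,0,0,0]
    - [0,0,0,-12,0,0,0]
    - [0,0,0,-16,0,0,0]
    - [0,0,0,-18,0,0,0]

```text
time: 3.88
tcp_pos: [0.398, -0.4228, 0.0699]
eef_rot: [-0.001, 0.654, 0.756, 0.0]
contact_force: [-0.6, 1.3, -0.4]
gripper_width: 0.504
finger_force: 0.0
```

Emit:
play_rows:
  series:
    - [0,0,0,-1,0,0,0]
    - [0,0,0,-2,0,0,0]
    - [0,0,0,-2,0,0,0]

```text
time: 4.13
tcp_pos: [0.3984, -0.4247, 0.0522]
eef_rot: [0.001, 0.654, 0.756, -0.0]
contact_force: [-0.3, 0.4, -0.1]
gripper_width: 0.502
finger_force: 0.0
```

Emit:
play_rows:
  series:
    - [-1,0,0,0,0,0,0]
    - [-1,0,0,0,0,0,0]
    - [-1,0,0,0,0,0,0]
    - [-1,0,0,0,0,0,0]
    - [-1,0,0,0,0,0,0]
  grip_force: 80

```text
time: 4.55
tcp_pos: [0.398, -0.4257, 0.0541]
eef_rot: [0.002, 0.655, 0.756, -0.001]
contact_force: [-1.7, 0.5, 6.9]
gripper_width: 0.065
finger_force: 80.2
```

Emit:
play_rows:
  series:
    - [-1,0,0,0,0,0,0]
    - [-1,0,0,0,0,0,0]
    - [-1,0,0,0.5,0,0,0]
    - [-1,0,0,1.5,0,0,0]
    - [-1,0,0,3,0,0,0]

```text
time: 4.97
tcp_pos: [0.3968, -0.4233, 0.0814]
eef_rot: [-0.002, 0.655, 0.756, 0.0]
contact_force: [-0.6, -0.6, -3.3]
gripper_width: 0.06
finger_force: 78.9
```

Emit:
play_rows:
  series:
    - [-1,0,0,3,0,0,0]
    - [-1,0,0,6,0,0,0]
    - [-1,0,0,9,0,0,0]
    - [-1,1,3,9,0,0,0]
    - [-1,1,6,9,0,0,0]

```text
time: 5.38
tcp_pos: [0.4094, -0.3665, 0.1752]
eef_rot: [0.004, 0.656, 0.755, -0.0]
contact_force: [1.0, 1.8, -2.7]
gripper_width: 0.062
finger_force: 79.0
```

Emit:
play_rows:
  series:
    - [-1,0,3,0,0,0,0]
    - [-1,0,6,0,0,0,0]
    - [-1,0,9,0,0,0,0.02]
    - [-1,0,12,0,0,0,0.03]
    - [-1,0,15,0,0,0,0.05]

```text
time: 5.8
tcp_pos: [0.4071, -0.2128, 0.1724]
eef_rot: [0.0, 0.636, 0.772, 0.0]
contact_force: [-0.4, 0.6, -3.6]
gripper_width: 0.061
finger_force: 78.9
```

Emit:
play_rows:
  series:
    - [-1,0,3,0,0,0,0]
    - [-1,0,6,0,0,0,0]
    - [-1,1,9,0,0,0,0]
    - [-1,2,12,0,0,0,0]
    - [-1,2.8,15,0,0,0,0]

```text
time: 6.22
tcp_pos: [0.4357, -0.0629, 0.1727]
eef_rot: [0.001, 0.636, 0.772, 0.0]
contact_force: [1.1, -1.2, -2.9]
gripper_width: 0.06
finger_force: 79.0
```

Emit:
play_rows:
  series:
    - [-1,0,3,0,0,0,0]
    - [-1,0,6,0,0,0,0]
    - [-1,0,9,0,0,0,0]
    - [-1,0,11.5,0,0,0,0]
    - [-1,0,13,0,0,0,0]

```text
time: 6.63
tcp_pos: [0.4346, 0.0682, 0.1724]
eef_rot: [-0.0, 0.635, 0.772, 0.0]
contact_force: [0.0, 0.7, -3.6]
gripper_width: 0.064
finger_force: 79.0
```

Emit:
play_rows:
  series:
    - [-1,0,0,0,0,0,0]
    - [-1,0,0,0,0,0,0]

```text
time: 6.8
tcp_pos: [0.4352, 0.0663, 0.1723]
eef_rot: [0.0, 0.635, 0.773, -0.0]
contact_force: [0.2, -0.2, -3.8]
gripper_width: 0.061
finger_force: 79.0
```

```bash
python3 tubs.py pics/s3.png; python3 -c "
from vis import *
c=snap('wrist');save(c,'pics/w3.png')"
```

```text
tcp [0.4352 0.0663 0.1723] [ 0.     0.635  0.773 -0.   ] q6 -0.3 t 6.8
blue [395. 169.] [164.1 219.9] 101.6 near wall [330.3 155.7] far [459.7 182.3]
yellow [ 440.4 -199.4] [108.9 141.1] 92.2 near wall [ 389.4 -201.4] far [ 491.4 -197.4]
red [ 646.1 -199.5] [ 76.2 108.9] 99.4 near wall [ 610.6 -205.4] far [ 681.6 -193.6]
```

View pics/w3.png

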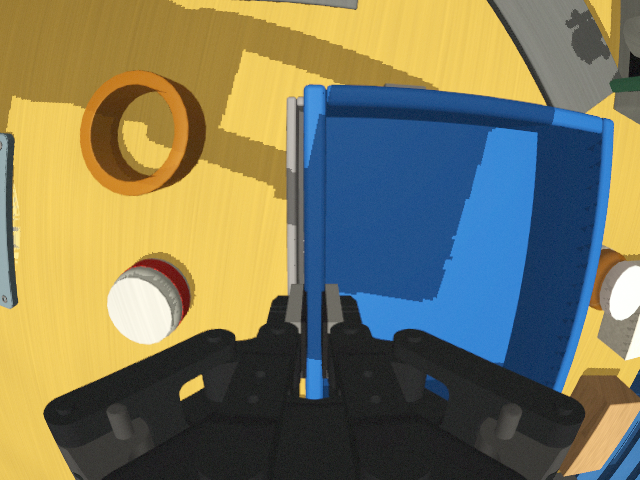

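The wrist view shows blue held level with its left wall parallel to the tote's grey wall at column 290. I'll lower it.

Emit:
play_rows:
  series:
    - [-1,0,0,-3,0,0,0]
    - [-1,0,0,-5,0,0,0]
    - [-1,0,0,-6,0,0,0]
    - [-1,0,0,-7,0,0,0]
    - [-1,0,0,-8,0,0,0]

```text
time: 7.32
tcp_pos: [0.4356, 0.0644, 0.0912]
eef_rot: [-0.0, 0.636, 0.771, -0.0]
contact_force: [0.8, -0.4, -3.5]
gripper_width: 0.063
finger_force: 79.0
```

Emit:
play_rows:
  series:
    - [-1,0,0,-1,0,0,0]
    - [-1,0,0,-2,0,0,0]
    - [-1,0,0,-2.6,0,0,0]
    - [-1,0,0,-2.8,0,0,0]
    - [-1,0,0,-2.8,0,0,0]

```text
time: 7.73
tcp_pos: [0.4354, 0.065, 0.0635]
eef_rot: [-0.0, 0.636, 0.772, -0.0]
contact_force: [0.2, -0.1, -2.9]
gripper_width: 0.062
finger_force: 79.0
```

```bash
python3 -c "
from vis import *
c=snap('scene');save(c,'pics/s4.png');b=blobs(mask(c,'blue'),300)[0]
print(c['state']['contact_force'],rect(c,b,.075))"
```

```text
[ 0.20378288 -0.05175542 -2.87802022] (array([502.8,  77.3], dtype=float32), array([139. , 169.6], dtype=float32), np.float32(100.8))
```

View pics/s4.png

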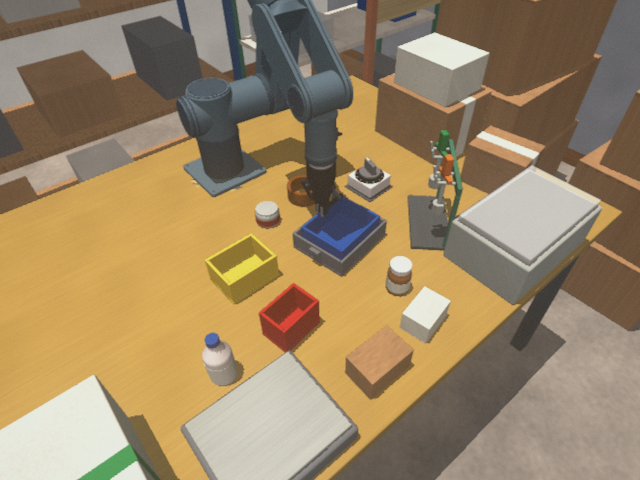

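Blue is inside the tote at (340,225) in the scene view, hovering about 2 mm off the floor. I'll release it and move to yellow's near wall.

Emit:
play_rows:
  series:
    - [-1,0,0,-0.2,0,0,0]
    - [-1,0,0,-0.3,0,0,0]
    - [-0.2,0,0,-0.3,0,0,0]
    - [-0.2,0,0,-0.3,0,0,0]
    - [-0.2,0,0,-0.3,0,0,0]

```text
time: 8.2
tcp_pos: [0.4362, 0.0656, 0.0613]
eef_rot: [0.001, 0.636, 0.772, 0.0]
contact_force: [-0.0, -0.9, -0.4]
gripper_width: 0.4
finger_force: 0.0
```

Emit:
play_rows:
  series:
    - [-0.2,0,0,3,0,0,0]
    - [0,0,0,7,0,0,0]
    - [0,0,0,11,0,0,0]
    - [0,-1,-4,11,0,0,-0.1]
    - [0,-2,-8,11,0,0,-0.154]

```text
time: 8.62
tcp_pos: [0.4178, -0.0141, 0.174]
eef_rot: [0.004, 0.692, 0.721, 0.002]
contact_force: [0.8, -0.7, -1.1]
gripper_width: 0.5
finger_force: 0.0
```

Emit:
play_rows:
  series:
    - [0,-1,-4,0,0,0,0]
    - [0,-2,-8,0,0,0,0]
    - [0,-2.6,-12,0,0,0,0]
    - [0,-2.6,-16,0,0,0,0]
    - [0,-2.6,-18.5,0,0,0,0]

```text
time: 9.03
tcp_pos: [0.3894, -0.2033, 0.1715]
eef_rot: [0.002, 0.694, 0.72, -0.0]
contact_force: [1.2, 0.5, 0.6]
gripper_width: 0.499
finger_force: 0.0
```

Emit:
play_rows:
  series:
    - [0,0,0,0,0,0,0]
    - [0,0,0,0,0,0,0]

```text
time: 9.2
tcp_pos: [0.3895, -0.2007, 0.1709]
eef_rot: [0.0, 0.694, 0.72, 0.0]
contact_force: [-0.3, 0.7, -0.0]
gripper_width: 0.502
finger_force: 0.0
```

```bash
python3 tubs.py pics/s5.png; python3 - <<'E'
from vis import *
c=snap('wrist');save(c,'pics/w5.png')
for k,z in(('yellow',.076),):
    b=blobs(mask(c,k),300)[0];a=cv2.approxPolyDP(cv2.convexHull(b),3,True)[:,0];print(a.tolist(),(plane(c,a,z)*1000).round().astype(int).tolist())
c=snap('scene');b=blobs(mask(c,'blue'),300)[0];print('blue nested',rect(c,b,.073))
E
```

```text
tcp [ 0.3895 -0.2007  0.1709] [0.    0.694 0.72  0.   ] q6 -0.77 t 9.2
blue [496.7  83.5] [139.  171.8] 100.9 near wall [431.9  71. ] far [561.5  96. ]
yellow [ 440.5 -202.9] [108.6 133.9] 92.4 near wall [ 389.5 -205. ] far [ 491.5 -200.8]
red [ 645.9 -199.6] [ 75.9 108.9] 99.4 near wall [ 610.4 -205.5] far [ 681.4 -193.7]
[[311, 141], [469, 148], [463, 249], [450, 335], [309, 339]] [[386, -131], [492, -128], [496, -198], [498, -267], [390, -271]]
blue nested (array([502.5,  78.2], dtype=float32), array([137.9, 170.7], dtype=float32), np.float32(100.8))
```

Blue is nested at (502,78). Yellow's near wall is where I expected it, so I'll go down and grip it.

Emit:
play_rows:
  series:
    - [0,0.1,0,-3,0,0,0]
    - [0,0.1,0,-6,0,0,0]
    - [0,0.1,0,-9,0,0,0]
    - [0,0.1,0,-11,0,0,0]
    - [0,0.1,0,-11,0,0,0]

```text
time: 9.77
tcp_pos: [0.3882, -0.1959, 0.0575]
eef_rot: [-0.004, 0.692, 0.722, -0.0]
contact_force: [-0.0, 0.3, -0.5]
gripper_width: 0.497
finger_force: 0.0
```

Emit:
play_rows:
  series:
    - [-1,0,0,0,0,0,0]
    - [-1,0,0,0,0,0,0]
    - [-1,0,0,0,0,0,0]
    - [-1,0,0,0,0,0,0]
    - [-1,0,0,0,0,0,0]

```text
time: 10.18
tcp_pos: [0.3915, -0.1998, 0.0625]
eef_rot: [0.002, 0.693, 0.721, 0.0]
contact_force: [-0.5, 2.3, 7.0]
gripper_width: 0.066
finger_force: 80.0
```

Emit:
play_rows:
  series:
    - [-1,0,0,0,0,0,0]
    - [-1,0,0,0,0,0,0]
    - [-1,0,0,1,0,0,0]
    - [-1,0,0,4,0,0,0]
    - [-1,0,0,7,0,0,0]

```text
time: 10.6
tcp_pos: [0.3895, -0.1985, 0.1313]
eef_rot: [-0.001, 0.693, 0.721, -0.0]
contact_force: [1.0, -1.1, -2.7]
gripper_width: 0.066
finger_force: 78.8
```

Emit:
play_rows:
  series:
    - [-1,0,0,3,0,0,0]
    - [-1,0,0,5,0,0,0]
    - [-1,0,3,5,0,0,0]
    - [-1,1,6,5,0,0,0.05]
    - [-1,2,9,5,0,0,0.1]

```text
time: 11.02
tcp_pos: [0.4104, -0.1088, 0.182]
eef_rot: [0.001, 0.656, 0.754, 0.0]
contact_force: [0.2, -0.2, -3.2]
gripper_width: 0.065
finger_force: 78.8
```

Emit:
play_rows:
  series:
    - [-1,1,3.5,0,0,0,0.05]
    - [-1,2,7,0,0,0,0.052]
    - [-1,3,10.5,0,0,0,0.052]
    - [-1,4,14,0,0,0,0.052]
    - [-1,4.1,17,0,0,0,0.052]

```text
time: 11.43
tcp_pos: [0.4528, 0.0628, 0.1817]
eef_rot: [0.001, 0.636, 0.771, 0.001]
contact_force: [1.5, -0.6, -2.8]
gripper_width: 0.064
finger_force: 78.8
```

Emit:
play_rows:
  series:
    - [-1,0,1,0,0,0,0]
    - [-1,0,1,0,0,0,0]
    - [-1,0,1,0,0,0,0]

```text
time: 11.68
tcp_pos: [0.4512, 0.0707, 0.1811]
eef_rot: [0.0, 0.636, 0.772, -0.0]
contact_force: [-0.2, -0.8, -4.1]
gripper_width: 0.07
finger_force: 78.8
```

```bash
python3 - <<'E'
from vis import *
c=snap('scene');s=c['state'];print(s['tcp_pos'],s['eef_rot'],s['contact_force'])
b=blobs(mask(c,'yellow'),300)[0];print(rect(c,b,s['tcp_pos'][2]+.015));save(c,'pics/s6.png')
b=blobs(mask(c,'blue'),300)[0];print(rect(c,b,.073))
b=blobs(mask(c,'red'),300)[0];print(rect(c,b,.086))
E
```

```text
[0.45118924 0.07074926 0.18107705] [ 3.19000340e-04  6.35665310e-01  7.71964687e-01 -1.84454805e-04] [-0.1663022  -0.78979907 -4.08904299]Traceback (most recent call last):
  File "<stdin>", line 3, in <module>
IndexError: list index out of range
```

```bash
python3 - <<'E'
from vis import *
c=snap('scene');save(c,'pics/s6.png');cv2.imwrite('pics/s6c.png',cv2.resize(c['pixels'][140:340,220:460,::-1],None,fx=2.5,fy=2.5))
E
```

```text
(no output)
```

View pics/s6c.png

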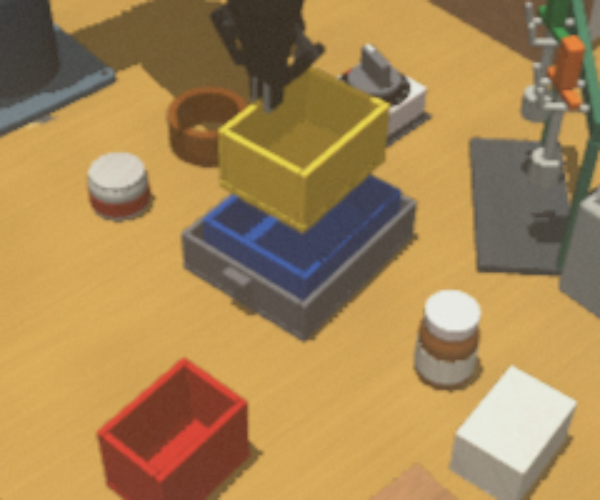

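The crop shows yellow hanging level over blue, with rim corners at full-image (308,194), (342,209) and (375,182).

```bash
python3 - <<'E'
from vis import *
import pickle;c=pickle.load(open('d0.pkl','rb'))['scene']
p=plane(c,[[308.4,194],[341.6,208.8],[374.8,181.6]],.195);print(p, (p[0]+p[2])/2)
E
```

```text
[[ 0.47328421 -0.00371131]
 [ 0.56696322  0.02215383]
 [ 0.54301457  0.15408324]] [0.50814939 0.07518596]
```

Emit:
play_rows:
  series:
    - [-1,-0.1,-0.1,-3,0,0,0]
    - [-1,-0.1,-0.1,-5,0,0,0]
    - [-1,-0.1,-0.1,-6,0,0,0]
    - [-1,-0.1,-0.1,-7,0,0,0]
    - [-1,-0.1,-0.1,-8,0,0,0]

```text
time: 12.2
tcp_pos: [0.4505, 0.068, 0.1002]
eef_rot: [0.0, 0.637, 0.771, -0.0]
contact_force: [-0.3, -0.6, -2.8]
gripper_width: 0.063
finger_force: 78.8
```

Emit:
play_rows:
  series:
    - [-1,0,0,-1,0,0,0]
    - [-1,0,0,-1.8,0,0,0]
    - [-1,0,0,-2.2,0,0,0]
    - [-1,0,0,-2.2,0,0,0]

```text
time: 12.53
tcp_pos: [0.4504, 0.0687, 0.0783]
eef_rot: [-0.0, 0.637, 0.771, -0.0]
contact_force: [-0.2, -0.7, -1.9]
gripper_width: 0.068
finger_force: 78.9
```

Emit:
play_rows:
  series:
    - [-1,0,0,-0.1,0,0,0]
    - [-0.3,0,0,-0.1,0,0,0]
    - [-0.3,0,0,-0.1,0,0,0]
    - [-0.3,0,0,-0.1,0,0,0]
    - [-0.3,0,0,0.5,0,0,0]

```text
time: 12.95
tcp_pos: [0.4502, 0.0697, 0.0836]
eef_rot: [-0.0, 0.636, 0.771, -0.0]
contact_force: [0.1, 0.3, 0.2]
gripper_width: 0.348
finger_force: 0.0
```

Emit:
play_rows:
  series:
    - [-0.3,0,0,4,0,0,0]
    - [0,0,0,8,0,0,0]
    - [0,0,0,12,0,0,0]
    - [0,2,-3.5,12,0,0,-0.028]
    - [0,4,-7,12,0,0,-0.028]

```text
time: 13.37
tcp_pos: [0.4925, 0.0001, 0.2083]
eef_rot: [0.004, 0.646, 0.763, 0.002]
contact_force: [1.4, -0.4, 0.9]
gripper_width: 0.503
finger_force: 0.0
```

Emit:
play_rows:
  series:
    - [0,2,-3.5,0,0,0,0]
    - [0,4,-7,0,0,0,0]
    - [0,6,-10.5,0,0,0,0]
    - [0,8,-14,0,0,0,0]
    - [0,10,-17,0,0,0,0]

```text
time: 13.78
tcp_pos: [0.5913, -0.1729, 0.2046]
eef_rot: [0.001, 0.647, 0.762, -0.0]
contact_force: [0.9, -0.5, 0.5]
gripper_width: 0.502
finger_force: 0.0
```

Emit:
play_rows:
  series:
    - [0,2,-3.4,0,0,0,0]
    - [0,2,-3.4,0,0,0,0]
    - [0,2,-3.4,0,0,0,0]

```text
time: 14.03
tcp_pos: [0.6109, -0.2064, 0.2033]
eef_rot: [-0.0, 0.648, 0.762, -0.0]
contact_force: [0.3, 0.4, -0.9]
gripper_width: 0.498
finger_force: 0.0
```

```bash
python3 tubs.py pics/s7.png; python3 - <<'E'
from vis import *
c=snap('wrist');save(c,'pics/w7.png')
b=blobs(mask(c,'red'),300)[0];a=cv2.approxPolyDP(cv2.convexHull(b),3,True)[:,0];print(a.tolist(),(plane(c,a,.086)*1000).round().astype(int).tolist())
c=snap('scene')
for k,z in (('blue',.073),('yellow',.091)):
    b=blobs(mask(c,k),300)
    if b:print(k,rect(c,b[0],z))
E
```

```text
tcp [ 0.6109 -0.2064  0.2033] [-0.     0.648  0.762 -0.   ] q6 -0.66 t 14.03
blue none
yellow [489.5  89.3] [108.8 144. ] 100.8 near wall [439.4  79.7] far [539.6  98.9]
red none
[[414, 162], [407, 304], [309, 306], [308, 157], [380, 157]] [[673, -139], [693, -246], [617, -259], [598, -149], [648, -140]]
yellow (array([501.8,  78.2], dtype=float32), array([107.2, 141. ], dtype=float32), np.float32(100.5))
```

Yellow is nested at (502,78) and red's wall is under the fingers, so I'll grip it.

Emit:
play_rows:
  series:
    - [0,0,0.1,-4,0,0,0]
    - [0,0,0.1,-8,0,0,0]
    - [0,0,0.1,-11,0,0,0]
    - [0,0,0.1,-13.2,0,0,0]
    - [0,0,0.1,-13.2,0,0,0]

```text
time: 14.6
tcp_pos: [0.6068, -0.2, 0.067]
eef_rot: [-0.005, 0.647, 0.763, -0.001]
contact_force: [-0.9, 0.5, -1.5]
gripper_width: 0.502
finger_force: 0.0
```

Emit:
play_rows:
  series:
    - [-1,0,0,0,0,0,0]
    - [-1,0,0,0,0,0,0]
    - [-1,0,0,0,0,0,0]
    - [-1,0,0,0,0,0,0]
    - [-1,0,0,0,0,0,0]

```text
time: 15.02
tcp_pos: [0.6118, -0.2037, 0.0745]
eef_rot: [0.002, 0.647, 0.762, 0.001]
contact_force: [-2.1, 1.2, 6.6]
gripper_width: 0.061
finger_force: 80.1
```

Emit:
play_rows:
  series:
    - [-1,0,0,0,0,0,0]
    - [-1,0,0,0,0,0,0]
    - [-1,0,0,1,0,0,0]
    - [-1,0,0,4,0,0,0]
    - [-1,0,0,7,0,0,0]

```text
time: 15.43
tcp_pos: [0.6093, -0.2029, 0.1417]
eef_rot: [-0.002, 0.647, 0.762, -0.0]
contact_force: [1.0, -0.3, -2.0]
gripper_width: 0.064
finger_force: 78.9
```

Emit:
play_rows:
  series:
    - [-1,0,0,3,0,0,0]
    - [-1,0,0,6,0,0,0]
    - [-1,-1.5,3,6,0,0,0]
    - [-1,-3,6,6,0,0,0]
    - [-1,-4.5,9,6,0,0,0.028]

```text
time: 15.85
tcp_pos: [0.5651, -0.1131, 0.2032]
eef_rot: [0.001, 0.637, 0.771, 0.0]
contact_force: [-0.6, 1.0, -2.0]
gripper_width: 0.068
finger_force: 78.8
```

Emit:
play_rows:
  series:
    - [-1,-1.7,3.3,0,0,0,0]
    - [-1,-3.4,6.6,0,0,0,0]
    - [-1,-5.1,9.9,0,0,0,0]
    - [-1,-6.8,13.2,0,0,0,0]
    - [-1,-8.5,16,0,0,0,0]

```text
time: 16.27
tcp_pos: [0.4793, 0.0484, 0.2027]
eef_rot: [0.0, 0.636, 0.771, 0.0]
contact_force: [0.8, 0.3, -2.2]
gripper_width: 0.065
finger_force: 78.9
```

Emit:
play_rows:
  series:
    - [-1,-1.4,2.6,0,0,0,0]
    - [-1,-1.4,2.6,0,0,0,0]
    - [-1,-1.4,2.6,0,0,0,0]
    - [-1,-1.4,2.6,0,0,0,0]

```text
time: 16.6
tcp_pos: [0.467, 0.0724, 0.2026]
eef_rot: [0.001, 0.636, 0.772, 0.0]
contact_force: [-0.2, -1.0, -2.1]
gripper_width: 0.063
finger_force: 78.9
```

```bash
python3 - <<'E'
from vis import *
c=snap('scene');s=c['state'];print(s['tcp_pos'],s['eef_rot'],s['contact_force'])
b=blobs(mask(c,'red'),300);print([rect(c,x,s['tcp_pos'][2]+.014) for x in b[:2]]);save(c,'pics/s8.png')
E
```

```text
[0.4670202  0.07240135 0.20260848] [9.20550438e-04 6.36165169e-01 7.71552277e-01 3.37251860e-04] [-0.19042666 -0.96768521 -2.08914961]
[]
```

Emit:
play_rows:
  series:
    - [-1,0,0,-3,0,0,0]
    - [-1,0,0,-5,0,0,0]
    - [-1,0,0,-6,0,0,0]
    - [-1,0,0,-7,0,0,0]
    - [-1,0,0,-8,0,0,0]

```text
time: 17.07
tcp_pos: [0.4674, 0.0719, 0.1214]
eef_rot: [0.0, 0.637, 0.771, 0.0]
contact_force: [0.1, 0.4, -1.3]
gripper_width: 0.064
finger_force: 78.9
```

Emit:
play_rows:
  series:
    - [-1,0,0,-1,0,0,0]
    - [-1,0,0,-1.8,0,0,0]
    - [-1,0,0,-2.4,0,0,0]
    - [-1,0,0,-2.5,0,0,0]
    - [-1,0,0,-2.5,0,0,0]

```text
time: 17.48
tcp_pos: [0.4668, 0.0723, 0.0974]
eef_rot: [0.0, 0.636, 0.771, -0.0]
contact_force: [-2.5, -0.0, 3.5]
gripper_width: 0.066
finger_force: 79.6
```

Contact is felt, so I'll release red, rise and look down at the rack from its open side.

Emit:
play_rows:
  series:
    - [-0.3,0,0,0,0,0,0]
    - [-0.3,0,0,0,0,0,0]
    - [-0.3,0,0,0,0,0,0]
    - [-0.3,0,0,1,0,0,0]
    - [-0.3,0,0,5,0,0,0]

```text
time: 17.9
tcp_pos: [0.4626, 0.0728, 0.1424]
eef_rot: [-0.005, 0.637, 0.771, -0.003]
contact_force: [0.5, -0.1, -0.4]
gripper_width: 0.35
finger_force: 0.0
```

Emit:
play_rows:
  series:
    - [0,0,0,4,0,0,0]
    - [0,0,0,8,0,0,-0.1]
    - [0,0,0,12,0,0,-0.22]
    - [0,0,0,16,0,0,-0.34]
    - [0,0,0,20,0,0,-0.46]

```text
time: 18.32
tcp_pos: [0.4662, 0.0727, 0.3491]
eef_rot: [0.0, 0.797, 0.604, 0.0]
contact_force: [1.4, 0.5, 0.4]
gripper_width: 0.498
finger_force: 0.0
```

Emit:
play_rows:
  series:
    - [0,2,3,1,0,0,-0.12]
    - [0,3.5,6.5,2,0,0,-0.24]
    - [0,5,10,3,0,0,-0.36]
    - [0,6.5,13.5,4,0,0,-0.48]
    - [0,8,17,5,0,0,-0.484]

```text
time: 18.73
tcp_pos: [0.547, 0.2443, 0.3975]
eef_rot: [0.0, 0.919, 0.394, 0.0]
contact_force: [1.9, -0.2, 0.9]
gripper_width: 0.499
finger_force: 0.0
```

Emit:
play_rows:
  series:
    - [0,0.7,1.3,0,0,0,0]
    - [0,0.7,1.3,0,0,0,0]
    - [0,0.7,1.3,0,0,0,0]
    - [0,0.7,1.3,0,0,0,0]

```text
time: 19.07
tcp_pos: [0.5532, 0.2549, 0.3963]
eef_rot: [0.0, 0.918, 0.398, -0.001]
contact_force: [-0.2, -0.6, 0.3]
gripper_width: 0.503
finger_force: 0.0
```

```bash
python3 - <<'E'
from vis import *;import pickle
c=snap('wrist');s=c['state'];print(s['tcp_pos'],s['eef_rot'],s['joint_pos'],s['time']);save(c,'pics/w9.png');pickle.dump(c,open('w9.pkl','wb'))
H=cv2.cvtColor(c['pixels'],cv2.COLOR_RGB2HSV)
for lo,hi in(((5,170,60),(14,255,255)),((55,130,40),(75,255,255))):
    for b in blobs(cv2.inRange(H,np.array(lo),np.array(hi)),60)[:4]:
      r=cv2.minAreaRect(b);print(lo[0],b.min(0),b.max(0),np.round(r[0]),np.round(r[1]))
c=snap('scene');save(c,'pics/s9.png')
for k,z in (('red',.109),('yellow',.091),('blue',.073)):
    b=blobs(mask(c,k),300)
    if b:print(k,rect(c,b[0],z))
E
```

```text
[0.55317434 0.25485646 0.39628299] [ 1.67581252e-04  9.17599679e-01  3.97505265e-01 -6.04046338e-04] [ 2.49100665e-01  3.23279658e-01  1.05577778e+00 -5.32887735e-04
  1.76367462e+00  1.00220202e+00] 19.0667
5 [354 106] [389 126] [372. 116.] [35. 20.]
55 [212  93] [281 128] [245. 107.] [29. 70.]
55 [611 392] [639 429] [629. 410.] [42. 12.]
red (array([505.5,  76.3], dtype=float32), array([ 76.5, 109.3], dtype=float32), np.float32(101.2))
```

View pics/w9.png

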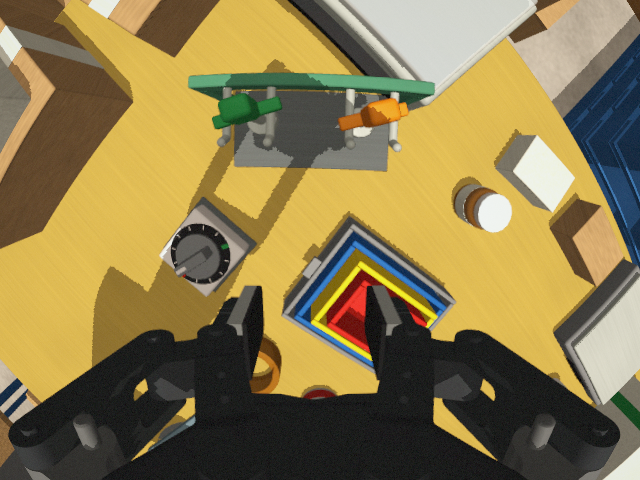

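The wrist view shows all tubs nested around (365,300). The green tamper bar runs (213,122)–(281,103), the orange one (340,127)–(408,107), and the rail runs along row 85. I'll project these points.

```bash
python3 - <<'E'
from vis import *;import pickle
c=pickle.load(open('w9.pkl','rb'))
def ln(n,p,z):
    q=plane(c,p,z)*1000;v=q[1]-q[0];print(n,q.round().tolist(),'mid',q.mean(0).round(1),'len',np.hypot(*v).round(1),'yaw',np.degrees(np.arctan2(v[1],v[0])).round(1))
ln('rail near edge',[[191,92],[433,96]],.216);ln('rail far',[[190,77],[433,83]],.216)
ln('green bar',[[214,123],[281,103]],.216);ln('orange bar',[[340,127],[408,107]],.216)
ln('prong tips L',[[224,143],[268,143]],.228);ln('prong tips R',[[350,145],[397,147]],.228)
ln('base front',[[235,167],[386,171]],0)
cv2.imwrite('pics/c9.png',cv2.resize(c['pixels'][70:190,180:450,::-1],None,fx=2.9,fy=2.9,interpolation=cv2.INTER_CUBIC))
E
```

```text
rail near edge [[554.0, 415.0], [708.0, 265.0]] mid [631. 340.] len 214.3 yaw -44.1
rail far [[563.0, 426.0], [716.0, 274.0]] mid [639.5 349.8] len 215.5 yaw -44.7
green bar [[549.0, 378.0], [603.0, 349.0]] mid [576.4 363.7] len 61.4 yaw -28.6
orange bar [[626.0, 299.0], [683.0, 273.0]] mid [654.4 285.8] len 63.0 yaw -24.7
prong tips L [[546.0, 357.0], [572.0, 330.0]] mid [558.9 343.6] len 37.7 yaw -44.9
prong tips R [[621.0, 282.0], [650.0, 255.0]] mid [635.2 268.5] len 40.0 yaw -43.9
base front [[493.0, 359.0], [650.0, 203.0]] mid [571.5 281.2] len 221.3 yaw -44.7
```

View pics/c9.png

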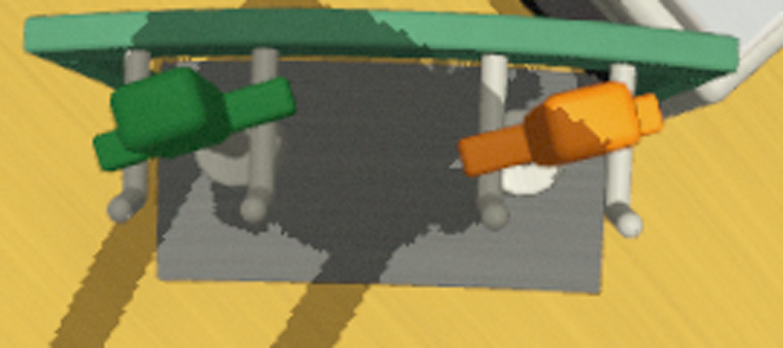

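The crop shows both bars hanging on their prongs, yawed about 16–20° from the rack's y. Rail, prong tips and base agree with one another to 3 mm. I'll cross-check against the side view and hover above green.

```bash
python3 - <<'E'
from vis import *;import pickle
d=pickle.load(open('d0.pkl','rb'))
for n in('side','scene'):
    c=d[n];Rc=q2R(c['orientation']);K=c['intrinsics'];H=cv2.cvtColor(c['pixels'],cv2.COLOR_RGB2HSV)
    for nm,p in(('green',(.5764,.3637)),('orange',(.6544,.2858))):
        for z in(.22,.245,.269):
            q=Rc.T@(np.array([*p,z])-c['position']);q=np.array([q[0],-q[1],-q[2]]);u=K@q/q[2];print(n,nm,z,u[:2].round(1))
    for lo,hi in(((3,170,60),(14,255,255)),((50,160,40),(72,255,255))):
        for b in blobs(cv2.inRange(H,np.array(lo),np.array(hi)),40)[:5]: print('  blob',lo[0],b.min(0),b.max(0))
E
```

```text
side green 0.22 [233.2 346.7]
side green 0.245 [230.7 336.2]
side green 0.269 [228.2 325.6]
side orange 0.22 [199.6 296.5]
side orange 0.245 [196.6 285.8]
side orange 0.269 [193.5 274.9]
  blob 3 [266 171] [301 223]
  blob 3 [186 271] [216 312]
  blob 3 [403 263] [434 281]
  blob 50 [265  50] [287  79]
  blob 50 [220 321] [238 332]
  blob 50 [238 350] [251 361]
scene green 0.22 [441.3 148.3]
scene green 0.245 [443.  140.1]
scene green 0.269 [444.7 132.1]
scene orange 0.22 [445.4 173.4]
scene orange 0.245 [447.3 165.1]
scene orange 0.269 [449.2 156.8]
  blob 3 [259 283] [318 332]
  blob 3 [439 154] [452 182]
```

Emit:
play_rows:
  series:
    - [0.4,1,4,0,0,0,0.1]
    - [0.4,2,8,0,0,0,0.2]
    - [0.4,2.3,10.9,0,0,0,0.255]
    - [0.4,2.3,10.9,-4,0,0,0.255]
    - [0.4,2.3,10.9,-6,0,0,0.255]

```text
time: 19.58
tcp_pos: [0.5766, 0.3654, 0.3348]
eef_rot: [-0.0, 0.859, 0.512, 0.0]
contact_force: [0.5, -1.2, -1.2]
gripper_width: 0.7
finger_force: 0.0
```

Emit:
play_rows:
  series:
    - [0.4,0,0,0,0,0,0]
    - [0.4,0,0,0,0,0,0]

```text
time: 19.75
tcp_pos: [0.576, 0.3633, 0.336]
eef_rot: [-0.0, 0.86, 0.511, -0.002]
contact_force: [-1.0, -0.5, 0.8]
gripper_width: 0.704
finger_force: 0.0
```

```bash
python3 - <<'E'
from vis import *
c=snap('wrist');print(c['state']['tcp_pos'],c['state']['eef_rot']);save(c,'pics/w10.png')
E
```

```text
[0.57600765 0.3632959  0.33602574] [-1.22595336e-04  8.59869562e-01  5.10511513e-01 -1.52217120e-03]
```

View pics/w10.png

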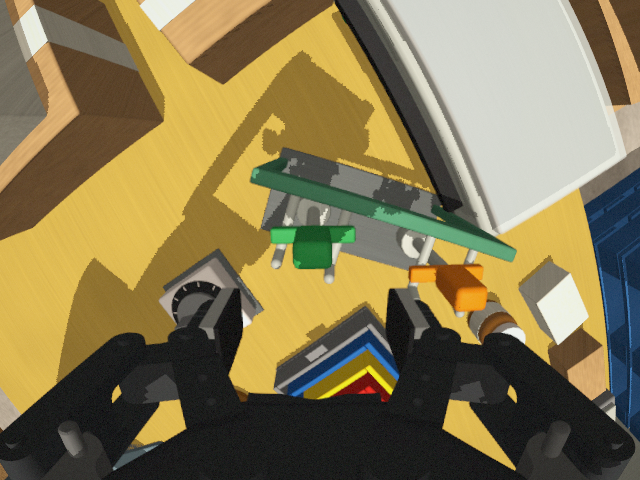

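The green bar is level at (271–355, 234) and centred on the fingers' column 313. The orange bar sits near (447,272), almost parallel. I'll go down and grip green.

Emit:
play_rows:
  series:
    - [0.4,0,0,-3,0,0,0]
    - [0.4,0,0,-6,0,0,0]
    - [0.4,0,0,-8.5,0,0,0]
    - [0.4,0,0,-9.8,0,0,0]
    - [0.4,0,0,-9.8,0,0,0]

```text
time: 20.22
tcp_pos: [0.5761, 0.3634, 0.2376]
eef_rot: [-0.0, 0.86, 0.51, -0.001]
contact_force: [0.3, -0.0, 0.4]
gripper_width: 0.696
finger_force: 0.0
```

Emit:
play_rows:
  series:
    - [-1,0,0,0,0,0,0]
    - [-1,0,0,0,0,0,0]
    - [-1,0,0,0,0,0,0]
    - [-1,0,0,0,0,0,0]
    - [-1,0,0,0,0,0,0]
  grip_force: 60

```text
time: 20.63
tcp_pos: [0.5777, 0.365, 0.2418]
eef_rot: [0.0, 0.86, 0.511, 0.003]
contact_force: [-0.3, -0.7, 6.5]
gripper_width: 0.267
finger_force: 59.2
```

Emit:
play_rows:
  series:
    - [-1,0,0,0,0,0,0]
    - [-1,0,0,1,0,0,0]
    - [-1,0,0,2.5,0,0,0]
    - [-1,0,0,4.5,0,0,0]
    - [-1,0,0,6.5,0,0,0]

```text
time: 21.05
tcp_pos: [0.5761, 0.3645, 0.3045]
eef_rot: [-0.0, 0.86, 0.511, -0.001]
contact_force: [0.7, -0.1, -1.0]
gripper_width: 0.269
finger_force: 59.0
```

Green is held (opening 23 mm). I'll take it out along the rack's -x and over the red tub.

Emit:
play_rows:
  series:
    - [-1,-2.5,-2.5,0.2,0,0,0]
    - [-1,-5,-5,0.2,0,0,0]
    - [-1,-5.5,-8,0.2,0,0,0.1]
    - [-1,-6,-11,0.2,0,0,0.2]
    - [-1,-6.5,-14,0.2,0,0,0.3]

```text
time: 21.47
tcp_pos: [0.5106, 0.2237, 0.3066]
eef_rot: [0.0, 0.772, 0.636, 0.0]
contact_force: [0.6, -0.1, -2.6]
gripper_width: 0.273
finger_force: 59.4
```

Emit:
play_rows:
  series:
    - [-1,0,-3.5,0,0,0,0.1]
    - [-1,-0.1,-7,0,0,0,0.2]
    - [-1,-0.2,-10.5,0,0,0,0.3]
    - [-1,-0.4,-14,0,0,0,0.391]
    - [-1,-0.4,-16.9,0,0,0,0.391]

```text
time: 21.88
tcp_pos: [0.5069, 0.0535, 0.3066]
eef_rot: [0.0, 0.634, 0.773, -0.0]
contact_force: [0.5, 0.3, -1.5]
gripper_width: 0.271
finger_force: 59.4
```

Emit:
play_rows:
  series:
    - [-1,0,0,0,0,0,0]
    - [-1,0,0,0,0,0,0]
    - [-1,0,0,0,0,0,0]

```text
time: 22.13
tcp_pos: [0.5075, 0.0558, 0.3063]
eef_rot: [-0.0, 0.636, 0.772, 0.0]
contact_force: [0.4, 0.3, -2.0]
gripper_width: 0.269
finger_force: 59.4
```

```bash
python3 - <<'E'
from vis import *
c=snap('wrist');s=c['state'];print(s['tcp_pos'],s['eef_rot'],s['contact_force']);save(c,'pics/w11.png')
b=blobs(mask(c,'red'),100)
for x in b[:2]:
  a=cv2.approxPolyDP(cv2.convexHull(x),3,True)[:,0];print('w',a.tolist(),(plane(c,a,.109)*1000).round().astype(int).tolist())
c=snap('side');save(c,'pics/sd11.png')
for x in blobs(mask(c,'red'),100)[:3]:
  a=cv2.approxPolyDP(cv2.convexHull(x),3,True)[:,0];print('side',a.tolist(),(plane(c,a,.109)*1000).round().astype(int).tolist())
E
```

```text
[0.50754897 0.05579432 0.30625669] [-2.22422266e-05  6.36075650e-01  7.71626609e-01  3.78553208e-04] [ 0.38039588  0.26159182 -1.96420652]
w [[354, 132], [353, 248], [272, 248], [270, 133]] [[530, 139], [552, 32], [476, 17], [455, 124]]
w [[138, 212], [155, 213], [166, 224], [169, 244], [161, 257]] [[334, 28], [354, 30], [367, 21], [372, 1], [364, -14]]
side [[338, 244], [341, 292], [301, 292], [302, 244]] [[477, 21], [453, 147], [526, 159], [549, 33]]
```

View pics/w11.png

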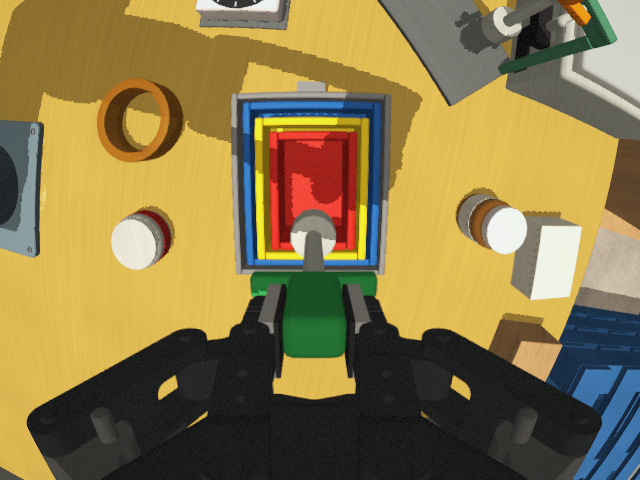

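The tubs are nested concentrically, with red's rim at (270–354, 132–248) and its centre at (503,78). Green's foot at (313,235) is over red's lower half. I'll lower it.

Emit:
play_rows:
  series:
    - [-1,0,0,-3,0,0,0]
    - [-1,0,0,-6,0,0,0]
    - [-1,0,0,-8,0,0,0]
    - [-1,0,0,-10,0,0,0]
    - [-1,0,0,-11.5,0,0,0]

```text
time: 22.65
tcp_pos: [0.5066, 0.0571, 0.1889]
eef_rot: [-0.001, 0.635, 0.773, -0.001]
contact_force: [0.5, -0.9, -2.0]
gripper_width: 0.267
finger_force: 59.3
```

Emit:
play_rows:
  series:
    - [-1,0,0,-0.5,0,0,0]
    - [-1,0,0,-1,0,0,0]
    - [-1,0,0,-1.3,0,0,0]
    - [-1,0,0,-1.4,0,0,0]

```text
time: 22.98
tcp_pos: [0.5081, 0.0562, 0.179]
eef_rot: [0.001, 0.635, 0.772, 0.001]
contact_force: [-5.1, 0.2, 15.2]
gripper_width: 0.27
finger_force: 61.6
```

It's on the floor. I'll ease off, release and go to orange.

Emit:
play_rows:
  series:
    - [-1,0,0,0.2,0,0,0]
    - [-0.1,0,0,0.2,0,0,0]
    - [-0.1,0,0,0.2,0,0,0]
    - [-0.1,0,0,0.2,0,0,0]
    - [0.1,0,0,0.2,0,0,0]

```text
time: 23.4
tcp_pos: [0.5077, 0.0556, 0.179]
eef_rot: [0.0, 0.636, 0.772, 0.0]
contact_force: [-0.0, 0.4, 1.1]
gripper_width: 0.551
finger_force: 0.0
```

Emit:
play_rows:
  series:
    - [0.1,0,0,2,0,0,0]
    - [0.1,0,0,5,0,0,0]
    - [0.4,0,0,9,0,0,0]
    - [0.4,0,0,12.5,0,0,-0.1]
    - [0.4,0,0,15.5,0,0,-0.2]

```text
time: 23.82
tcp_pos: [0.5077, 0.0555, 0.3364]
eef_rot: [0.001, 0.711, 0.703, 0.001]
contact_force: [0.5, 0.3, 0.4]
gripper_width: 0.698
finger_force: 0.0
```

Emit:
play_rows:
  series:
    - [0.4,2,3.4,0,0,0,-0.12]
    - [0.4,4,6.8,0,0,0,-0.24]
    - [0.4,6,10.2,0,0,0,-0.36]
    - [0.4,8,13.6,0,0,0,-0.428]
    - [0.4,10,17,0,0,0,-0.428]

```text
time: 24.23
tcp_pos: [0.6082, 0.2273, 0.3337]
eef_rot: [0.0, 0.844, 0.536, 0.0]
contact_force: [1.2, -0.7, -0.2]
gripper_width: 0.701
finger_force: 0.0
```

Emit:
play_rows:
  series:
    - [0.4,2,3,0,0,0,0]
    - [0.4,4,6,0,0,0,0]
    - [0.4,4.7,6,0,0,0,0]
    - [0.4,4.7,6,0,0,0,0]
    - [0.4,4.7,6,0,0,0,0]

```text
time: 24.65
tcp_pos: [0.6545, 0.2852, 0.3326]
eef_rot: [-0.0, 0.843, 0.538, -0.001]
contact_force: [-0.0, -0.3, 0.0]
gripper_width: 0.699
finger_force: 0.0
```

```bash
python3 - <<'E'
from vis import *
c=snap('wrist');s=c['state'];print(s['tcp_pos'],s['eef_rot'],s['contact_force']);save(c,'pics/w12.png')
H=cv2.cvtColor(c['pixels'],cv2.COLOR_RGB2HSV);m=cv2.inRange(H,np.array((5,170,60)),np.array((16,255,255)));m[300:]=0
for b in blobs(m,60)[:4]:
    r=cv2.minAreaRect(b);print(b.min(0),b.max(0))
    for y in range(b[:,1].min(),b[:,1].max()+1,4): x=np.where(m[y]>0)[0];print(y,x.min(),x.max(),end='; ')
E
```

```text
[0.65447357 0.28524246 0.33257404] [-8.35855921e-05  8.43019305e-01  5.37882384e-01 -9.92533783e-04] [-0.036621   -0.31226587  0.01678544]
[270 226] [353 270]
226 271 301; 230 287 352; 234 281 337; 238 278 334; 242 274 330; 246 292 330; 250 292 330; 254 291 330; 258 291 330; 262 291 330; 266 292 329; 270 313 325;
```

Orange is aligned like green was: bar at columns 271–353, block at 291–330. I'll grip it.

Emit:
play_rows:
  series:
    - [0.4,0,0,-3,0,0,0]
    - [0.4,0,0,-6,0,0,0]
    - [0.4,0,0,-8.2,0,0,0]
    - [0.4,0,0,-9.4,0,0,0]
    - [0.4,0,0,-9.4,0,0,0]

```text
time: 25.12
tcp_pos: [0.6523, 0.2836, 0.2368]
eef_rot: [-0.001, 0.843, 0.537, -0.003]
contact_force: [-0.2, 0.9, -0.0]
gripper_width: 0.702
finger_force: 0.0
```

Emit:
play_rows:
  series:
    - [-1,0,0,0,0,0,0]
    - [-1,0,0,0,0,0,0]
    - [-1,0,0,0,0,0,0]
    - [-1,0,0,0,0,0,0]
    - [-1,0,0,0,0,0,0]

```text
time: 25.53
tcp_pos: [0.6553, 0.2856, 0.2423]
eef_rot: [0.001, 0.843, 0.538, 0.002]
contact_force: [-1.9, -0.4, 7.1]
gripper_width: 0.273
finger_force: 60.2
```

Emit:
play_rows:
  series:
    - [-1,0,0,0,0,0,0]
    - [-1,0,0,1,0,0,0]
    - [-1,0,0,2.5,0,0,0]
    - [-1,0,0,4.5,0,0,0]
    - [-1,0,0,6.5,0,0,0]

```text
time: 25.95
tcp_pos: [0.6541, 0.2856, 0.3051]
eef_rot: [-0.0, 0.843, 0.538, -0.001]
contact_force: [0.7, 0.6, -1.5]
gripper_width: 0.265
finger_force: 59.2
```

```bash
python3 - <<'E'
from vis import *
c=snap('side');save(c,'pics/sd13.png');c=snap('scene');save(c,'pics/s13.png')
a=cv2.imread('pics/s13.png')[130:330,240:500];b=cv2.imread('pics/sd13.png')[180:380,220:420]
cv2.imwrite('pics/c13.png',cv2.hconcat([cv2.resize(a,(442,340)),cv2.resize(b,(340,340))]))
E
```

```text
(no output)
```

View pics/c13.png

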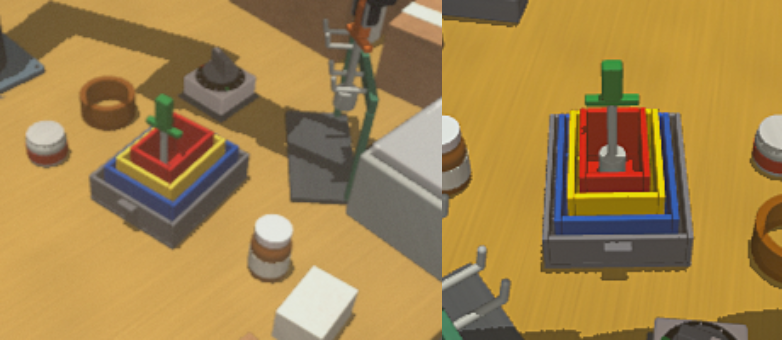

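The crops show green upright in the red tub with all rims nested, and orange clear of its prongs. Those were the last of my 14 pictures, so from here I work from numbers only. Next, orange into the tub.

Emit:
play_rows:
  series:
    - [-1,-2.5,-2.5,0,0,0,0]
    - [-1,-5,-5,0,0,0,0]
    - [-1,-7.5,-7.5,0,0,0,0.1]
    - [-1,-10,-10,0,0,0,0.2]
    - [-1,-12,-12.5,0,0,0,0.3]

```text
time: 26.47
tcp_pos: [0.532, 0.1598, 0.3033]
eef_rot: [-0.001, 0.751, 0.66, -0.001]
contact_force: [-0.6, -0.4, -1.2]
gripper_width: 0.265
finger_force: 59.4
```

Emit:
play_rows:
  series:
    - [-1,-1.5,-2,0,0,0,0.1]
    - [-1,-3,-4,0,0,0,0.2]
    - [-1,-3.5,-6,0,0,0,0.3]
    - [-1,-3.5,-6,0,0,0,0.328]
    - [-1,-3.5,-6,0,0,0,0.328]

```text
time: 26.88
tcp_pos: [0.4987, 0.0997, 0.304]
eef_rot: [-0.0, 0.636, 0.772, -0.0]
contact_force: [-0.1, -0.1, -1.4]
gripper_width: 0.272
finger_force: 59.4
```

Emit:
play_rows:
  series:
    - [-1,0,0,0,0,0,0]
    - [-1,0,0,0,0,0,0]

```text
time: 27.05
tcp_pos: [0.4994, 0.101, 0.3042]
eef_rot: [-0.0, 0.636, 0.772, -0.0]
contact_force: [-0.8, 0.8, -1.3]
gripper_width: 0.273
finger_force: 59.4
```

```bash
python3 - <<'E'
from vis import *
c=snap('wrist');s=c['state'];print(s['tcp_pos'],s['eef_rot'],s['contact_force'])
for x in blobs(mask(c,'red'),100)[:2]:
  a=cv2.approxPolyDP(cv2.convexHull(x),3,True)[:,0];print('w',a.tolist(),(plane(c,a,.109)*1000).round().astype(int).tolist())
c=snap('side')
for x in blobs(mask(c,'red'),100)[:2]:
  a=cv2.approxPolyDP(cv2.convexHull(x),3,True)[:,0];print('side',a.tolist(),(plane(c,a,.109)*1000).round().astype(int).tolist())
E
```

```text
[0.49943165 0.10099454 0.30415669] [-4.03982217e-04  6.35975988e-01  7.71708725e-01 -1.54142599e-04] [-0.75084168  0.76066034 -1.31632203]
w [[347, 175], [355, 184], [352, 266], [272, 266], [270, 183], [278, 175]] [[523, 145], [532, 138], [546, 60], [470, 45], [455, 124], [461, 132]]
w [[135, 249], [146, 245], [165, 254], [172, 267], [172, 278], [166, 288]] [[326, 34], [339, 41], [361, 36], [370, 23], [370, 11], [364, -1]]
side [[302, 244], [311, 245], [340, 292], [301, 292]] [[549, 33], [531, 33], [454, 147], [526, 159]]
side [[338, 244], [341, 286], [319, 283], [330, 244]] [[477, 21], [455, 132], [497, 132], [493, 24]]
```

Emit:
play_rows:
  series:
    - [-1,0,0,-3,0,0,0]
    - [-1,0,0,-6,0,0,0]
    - [-1,0,0,-8,0,0,0]
    - [-1,0,0,-10,0,0,0]
    - [-1,0,0,-11.5,0,0,0]

```text
time: 27.57
tcp_pos: [0.4987, 0.1012, 0.1876]
eef_rot: [-0.001, 0.636, 0.772, -0.001]
contact_force: [0.3, -0.8, -1.4]
gripper_width: 0.268
finger_force: 59.3
```

Emit:
play_rows:
  series:
    - [-1,0,0,-0.3,0,0,0]
    - [-1,0,0,-0.7,0,0,0]
    - [-1,0,0,-1,0,0,0]
    - [-1,0,0,-1.1,0,0,0]

```text
time: 27.9
tcp_pos: [0.5001, 0.1008, 0.1794]
eef_rot: [0.001, 0.636, 0.772, 0.0]
contact_force: [-1.2, -0.2, 4.1]
gripper_width: 0.268
finger_force: 60.1
```

Orange is on the floor too. I'll release, rise and look at the timer from above.

Emit:
play_rows:
  series:
    - [-0.1,0,0,0.1,0,0,0]
    - [-0.1,0,0,0.1,0,0,0]
    - [-0.1,0,0,0.1,0,0,0]
    - [0.1,0,0,0.1,0,0,0]
    - [0.1,0,0,2,0,0,0]

```text
time: 28.32
tcp_pos: [0.4974, 0.1006, 0.1962]
eef_rot: [-0.002, 0.636, 0.772, -0.002]
contact_force: [0.0, -0.5, 0.1]
gripper_width: 0.554
finger_force: 0.0
```

Emit:
play_rows:
  series:
    - [0.1,0,0,4,0,0,0]
    - [0.1,0,0,8,0,0,0]
    - [0.1,0,0,12,0,0,0]
    - [0.1,-2.3,3,12,0,0,0]
    - [0.1,-4.6,6,12,0,0,0]

```text
time: 28.73
tcp_pos: [0.4554, 0.1602, 0.3219]
eef_rot: [0.002, 0.637, 0.771, 0.002]
contact_force: [-0.3, 0.1, -0.0]
gripper_width: 0.549
finger_force: 0.0
```

Emit:
play_rows:
  series:
    - [0,-2.3,3,0,0,0,0]
    - [0,-4.6,6,0,0,0,0]
    - [0,-6.4,8.4,0,0,0,0]
    - [0,-6.4,8.4,0,0,0,0]
    - [0,-6.4,8.4,0,0,0,0]

```text
time: 29.15
tcp_pos: [0.3886, 0.2456, 0.3193]
eef_rot: [0.0, 0.634, 0.773, 0.0]
contact_force: [0.1, 0.4, 0.2]
gripper_width: 0.503
finger_force: 0.0
```

```bash
python3 - <<'E'
from vis import *;import pickle
c=snap('wrist');s=c['state'];print(s['time'],s['tcp_pos'],s['eef_rot'],s['joint_pos'].round(2));save(c,'pics/w14.png');pickle.dump(c,open('w14.pkl','wb'))
H=cv2.cvtColor(c['pixels'],cv2.COLOR_RGB2HSV);h,S,v=[H[...,i].astype(int) for i in range(3)]
red=((h<6)|(h>174))&(S>140);green=(h>50)&(h<80)&(S>100);dark=(v<70)&(S<90)
for n,m in(('red',red),('green',green),('dark',dark)):
    for b in blobs(m.astype(np.uint8)*255,8)[:6]: print(n,b.min(0),b.max(0),b.mean(0).round(1),plane(c,[b.mean(0)],.049).round(4))
g=(S<50).astype(np.uint8)*255;g=cv2.morphologyEx(g,cv2.MORPH_CLOSE,np.ones((9,9)))
for b in blobs(g,2000)[:4]:print('lowS',b.min(0),b.max(0),rect(c,b,.048))
cs=snap('scene');sd=snap('side');pickle.dump((cs,sd),open('f14.pkl','wb'))
E
```

```text
29.15 [0.38862818 0.24561232 0.31928983] [4.17733700e-04 6.34332823e-01 7.73059809e-01 4.76913670e-04] [ 0.32  0.04  1.58 -0.    1.52  0.12]
red [342 320] [376 393] [355.5 360.1] [[0.4844 0.0545]]
red [273 142] [281 148] [277. 145.] [[0.3375 0.3022]]
green [470  65] [639 282] [584.9 158.4] [[0.7332 0.387 ]]
green [536 225] [585 256] [561.6 239.2] [[0.7281 0.2713]]
green [595 249] [612 265] [602.7 257.3] [[0.8232 0.2625]]
green [583  46] [592  56] [587.7  50.8] [[0.7093 0.5363]]
green [337 167] [346 175] [341.4 170.8] [[0.4131 0.2877]]
dark [  0 263] [619 479] [236.3 380.5] [[ 0.3335 -0.0127]]
dark [593  33] [618 137] [605.6  83.1] [[0.7503 0.504 ]]
dark [567 162] [597 233] [582.9 199.3] [[0.7472 0.3327]]
dark [289 117] [353 188] [328.3 163.2] [[0.3971 0.2931]]
dark [550 193] [572 232] [560.8 212. ] [[0.7127 0.3064]]
lowS [  0 236] [619 479] (array([ 365.7, -115.9], dtype=float32), array([ 658.5, 1548.5], dtype=float32), np.float32(13.9))
lowS [416  92] [630 294] (array([699.9, 299.1], dtype=float32), array([225.5, 386.5], dtype=float32), np.float32(135.2))
lowS [265 101] [361 196] (array([377.1, 305.7], dtype=float32), array([98. , 98.1], dtype=float32), np.float32(94.4))
lowS [575  14] [639 254] (array([787.7, 449.4], dtype=float32), array([161.3, 383.3], dtype=float32), np.float32(104.5))
```

The timer face measures 98 × 98 mm at (377,306), yaw about 4.6°. The red and green marks lie 40 mm out at the expected 210° from each other. I'll align over the knob with tool yaw 94.6°.

Emit:
play_rows:
  series:
    - [-0.2,-0.3,1.5,0,0,0,0.1]
    - [-0.2,-0.6,3,0,0,0,0.2]
    - [-0.2,-0.9,4.5,0,0,0,0.3]
    - [-0.2,-1.2,6,0,0,0,0.4]
    - [-0.2,-1.2,6,0,0,0,0.5]

```text
time: 29.72
tcp_pos: [0.3782, 0.3055, 0.3184]
eef_rot: [-0.0, 0.423, 0.906, 0.0]
contact_force: [-0.1, 0.1, -0.1]
gripper_width: 0.401
finger_force: 0.0
```

Emit:
play_rows:
  series:
    - [-0.2,0,0,-2,0,0,0.1]
    - [-0.2,0,0,-4,0,0,0.2]
    - [-0.2,0,0,-6,0,0,0.3]
    - [-0.2,0,0,-8,0,0,0.4]
    - [-0.2,0,0,-10,0,0,0.5]

```text
time: 30.13
tcp_pos: [0.3787, 0.3035, 0.2177]
eef_rot: [0.0, 0.187, 0.982, -0.0]
contact_force: [2.0, 1.0, 0.4]
gripper_width: 0.399
finger_force: 0.0
```

Emit:
play_rows:
  series:
    - [-0.2,0,0,-2,0,0,0.1]
    - [-0.2,0,0,-3,0,0,0.2]
    - [-0.2,0,0,-4,0,0,0.3]
    - [-0.2,0,0,-5,0,0,0.4]
    - [-0.2,0,0,-5,0,0,0.455]

```text
time: 30.55
tcp_pos: [0.3776, 0.3028, 0.1664]
eef_rot: [-0.002, -0.04, 0.999, -0.001]
contact_force: [0.1, -0.5, -0.4]
gripper_width: 0.404
finger_force: 0.0
```

Emit:
play_rows:
  series:
    - [-0.2,0,0,0,0,0,0]
    - [-0.2,0,0,0,0,0,0]
    - [-0.2,0,0,0,0,0,0]

```text
time: 30.8
tcp_pos: [0.3784, 0.3042, 0.169]
eef_rot: [0.0, -0.037, 0.999, 0.0]
contact_force: [-0.1, -0.2, -0.4]
gripper_width: 0.399
finger_force: 0.0
```

```bash
python3 - <<'E'
from vis import *;import pickle
s=snap('scene')['state'];print(s['tcp_pos'],s['eef_rot'],s['joint_pos'].round(2))
q=s['eef_rot'];y=q2R(q)[:,1];print('yaw y',np.degrees(np.arctan2(y[1],y[0])))
cs,sd=pickle.load(open('f14.pkl','rb'))
for col,z in(('red',.109),):
  for c in(cs,sd):
    for b in blobs(mask(c,col),100)[:2]:print(b.min(0),b.max(0),rect(c,b,z))
# knob yaw: bright pointer / bar pixels in w14, and dial centre
c=pickle.load(open('w14.pkl','rb'));p=c['pixels'][100:198,262:364];g=cv2.cvtColor(p,cv2.COLOR_RGB2GRAY)
print(cv2.resize(g,(34,33),interpolation=cv2.INTER_AREA)//26)
# tampers: grip blobs in the side view
H=cv2.cvtColor(sd['pixels'],cv2.COLOR_RGB2HSV)
for lo,hi in(((5,170,60),(16,255,255)),((50,130,40),(75,255,255))):
    for b in blobs(cv2.inRange(H,np.array(lo),np.array(hi)),60)[:4]:
        print(lo[0],b.min(0),b.max(0),'top',plane(sd,[[b[:,0].mean(),b[:,1].min()]],.206),np.round(cv2.minAreaRect(b),0) if 0 else '')
E
```

```text
[0.37838493 0.30416496 0.16897112] [ 2.80810763e-04 -3.70166333e-02  9.99314608e-01  6.93694964e-05] [ 0.45  0.2   1.78 -0.    1.17 -1.2 ]
yaw y 94.24276511659717
[318 201] [364 229] (array([505.6,  76.8], dtype=float32), array([ 76.3, 111.4], dtype=float32), np.float32(99.9))
[301 244] [341 292] (array([501.1,  90.2], dtype=float32), array([ 76.5, 130. ], dtype=float32), np.float32(101.1))
[[4 4 5 ... 5 5 5]
 [5 4 5 ... 5 5 5]
 [4 4 5 ... 5 5 5]
 ...
 [5 5 5 ... 7 7 7]
 [6 6 6 ... 7 7 7]
 [7 7 7 ... 7 7 7]]
5 [402 294] [455 347] top [[0.30951369 0.20978478]] 
5 [301 232] [339 281] top [[0.50073885 0.09573045]] 
5 [302 284] [340 291] top [[0.47777128 0.21744051]] 
5 [403 268] [434 281] top [[0.32341751 0.15534909]] 
50 [265  50] [287 114] top [[ 0.79341732 -0.7027562 ]] 
50 [314 215] [325 231] top [[0.510253   0.04948528]]
```

Both tampers are upright by their grip tops: orange (501,96), green (510,49). I'll lower onto the knob bar and grip.

Emit:
play_rows:
  series:
    - [-0.2,-0.1,0.15,-3,0,0,0.005]
    - [-0.2,-0.1,0.15,-6,0,0,0.005]
    - [-0.2,-0.1,0.15,-8,0,0,0.005]
    - [-0.2,-0.1,0.15,-9.5,0,0,0.005]
    - [-0.2,-0.1,0.15,-9.8,0,0,0.005]

```text
time: 31.27
tcp_pos: [0.3751, 0.3052, 0.0686]
eef_rot: [-0.002, -0.04, 0.999, -0.001]
contact_force: [-0.3, 0.6, -0.1]
gripper_width: 0.398
finger_force: 0.0
```

Emit:
play_rows:
  series:
    - [-0.2,0,0,0,0,0,0]
    - [-0.2,0,0,0,0,0,0]
    - [-0.2,0,0,0,0,0,0]

```text
time: 31.52
tcp_pos: [0.3776, 0.3066, 0.0721]
eef_rot: [0.001, -0.041, 0.999, 0.001]
contact_force: [0.2, 0.2, 0.8]
gripper_width: 0.395
finger_force: 0.0
```

Emit:
play_rows:
  series:
    - [-1,0,0,0,0,0,0]
    - [-1,0,0,0,0,0,0]
    - [-1,0,0,0,0,0,0]
    - [-1,0,0,0,0,0,0]
    - [-1,0,0,0,0,0,0]
  grip_force: 70

```text
time: 31.93
tcp_pos: [0.3772, 0.3063, 0.0714]
eef_rot: [0.001, -0.041, 0.999, 0.0]
contact_force: [0.7, -0.1, 3.7]
gripper_width: 0.145
finger_force: 69.6
```

Emit:
play_rows:
  series:
    - [-1,0,0,0,0,0,0]
    - [-1,0,0,0,0,0,0]

```text
time: 32.1
tcp_pos: [0.3772, 0.3063, 0.0711]
eef_rot: [0.001, -0.041, 0.999, 0.0]
contact_force: [1.3, -0.5, 4.3]
gripper_width: 0.147
finger_force: 69.6
```

Emit:
play_rows:
  series:
    - [-1,0,0,-0.1,0,0,0]
    - [-1,0,0,-0.2,0,0,0]
    - [-1,0,0,-0.3,0,0,0]
    - [-1,0,0,-0.35,0,0,0]
    - [-1,0,0,-0.35,0,0,0]

```text
time: 32.52
tcp_pos: [0.3772, 0.3064, 0.068]
eef_rot: [0.001, -0.041, 0.999, 0.0]
contact_force: [0.3, -1.1, 10.3]
gripper_width: 0.15
finger_force: 70.5
```

Emit:
play_rows:
  series:
    - [-1,0,0,0,0,0,0]
    - [-1,0,0,0,0,0,0]

```text
time: 32.68
tcp_pos: [0.3772, 0.3064, 0.0681]
eef_rot: [0.001, -0.041, 0.999, 0.0]
contact_force: [-0.2, -1.6, 11.2]
gripper_width: 0.151
finger_force: 70.5
```

The downward force is 11 N, so I'll begin turning clockwise.

Emit:
play_rows:
  series:
    - [-1,0,0,0,0,0,-0.08]
    - [-1,0,0,0,0,0,-0.16]
    - [-1,0,0,0,0,0,-0.24]
    - [-1,0,0,0,0,0,-0.32]
    - [-1,0,0,0,0,0,-0.4]

```text
time: 33.1
tcp_pos: [0.3771, 0.3058, 0.068]
eef_rot: [0.001, 0.16, 0.987, -0.0]
contact_force: [0.0, -3.7, 11.3]
gripper_width: 0.156
finger_force: 70.7
```

```bash
cat > tm.py <<'E'
from vis import *
from rig import robot
s=robot.observe();y=q2R(s['eef_rot'])[:,1];print('t',round(s['time'],2),'yaw y',np.arctan2(y[1],y[0]).round(3),'F',s['contact_force'].round(1),'M',s['moment'].round(2),'q6',s['joint_pos'][5].round(2),s['tcp_pos'].round(4))
c=snap('side');g=cv2.cvtColor(c['pixels'],cv2.COLOR_RGB2HSV)
m=((g[...,1]<60)&(g[...,2]>150)).astype(np.uint8)*255;m[:350]=0;m[:,:320]=0;m[460:]=0;m[:,420:]=0
for b in blobs(m,150)[:2]: print('white',b.min(0),b.max(0),rect(c,b,.048))
h,S=g[...,0],g[...,1];m=(((h<6)|(h>174))&(S>120)).astype(np.uint8)*255;m[:350]=0
for b in blobs(m,3)[:3]: print('red',b.mean(0).round(1),plane(c,[b.mean(0)],.049).round(4))
E
python3 tm.py; python3 - <<'E'
import sys;sys.path.insert(0,'.')
import pickle
from vis import *
c=pickle.load(open('f14.pkl','rb'))[1];g=cv2.cvtColor(c['pixels'],cv2.COLOR_RGB2HSV)
h,S=g[...,0],g[...,1];m=(((h<6)|(h>174))&(S>120)).astype(np.uint8)*255;m[:350]=0
for b in blobs(m,3)[:3]: print('before red',b.mean(0).round(1),plane(c,[b.mean(0)],.049).round(4))
E
```

```text
t 33.1 yaw y 1.25 F [ 0.  -3.7 11.3] M [-0.65 -0.14  0.21] q6 -0.8 [0.3771 0.3058 0.068 ]
white [346 396] [407 435] (array([363.7, 342.2], dtype=float32), array([52.4, 95.1], dtype=float32), np.float32(18.8))
red [394.8 388.7] [[0.3388 0.2919]]
before red [395.5 394.3] [[0.337  0.3018]]
```

The moment of 0.21 N m matches the knob's stiffness, but the red mark's centroid shifted. I'll check whether the timer itself moved.

```bash
cat > tp.py <<'E'
from vis import *;import pickle
def tim(c):
    """box outline in side view: bottom corners seen, and coloured marks"""
    g=cv2.cvtColor(c['pixels'],cv2.COLOR_RGB2HSV);h,S,v=[g[...,i].astype(int) for i in range(3)]
    m=((S<70)&(v>110)).astype(np.uint8)*255;m[:350]=0;m[:,:320]=0;m[470:]=0;m[:,425:]=0
    b=np.vstack([x for x in blobs(m,15)]);a=cv2.approxPolyDP(cv2.convexHull(b.astype(np.int32)),2,True)[:,0]
    print('hull',a.tolist())
    for n,mm in(('red',((h<8)|(h>172))&(S>90)),('green',(h>45)&(h<85)&(S>60))):
        mm=mm.astype(np.uint8)*255;mm[:360]=0;mm[:,:330]=0;mm[440:]=0;mm[:,415:]=0
        for x in blobs(mm,1)[:3]:print(n,x.min(0),x.max(0),cv2.contourArea(x))
if __name__=='__main__':
    tim(pickle.load(open('f14.pkl','rb'))[1]);print('now');c=snap('side');tim(c);pickle.dump(c,open('now.pkl','wb'))
E
python3 tp.py
```

```text
hull [[398, 431], [342, 426], [346, 367], [398, 372]]
red [392 392] [399 396] 21.0
green [349 378] [354 381] 11.0
now
hull [[405, 423], [351, 435], [339, 391], [339, 375], [390, 366], [407, 413]]
red [392 387] [398 391] 17.0
green [346 384] [351 388] 12.0
```

```bash
python3 - <<'E'
from vis import *;import pickle
a=pickle.load(open('f14.pkl','rb'))[1]
for n,p,z in(('before bottom',[[398,431],[342,426]],.048),('before top',[[398,372],[346,367]],.048),('now bottom',[[405,423],[351,435]],.048),('now top',[[390,366],[339,375]],.048)):
    q=plane(a,p,z)*1000;v=q[1]-q[0];print(n,q.round().tolist(),np.hypot(*v).round(1),np.degrees(np.arctan2(v[1],v[0])).round(1))
for n,p in(('red0',[395.5,394.3]),('green0',[351.5,379.5]),('red1',[394.8,388.9]),('green1',[348.5,386])):print(n,(plane(a,[p],.049)*1000).round(1))
w=pickle.load(open('w14.pkl','rb'))
# knob pointer: brightest low-saturation pixels inside the disc in w14
H=cv2.cvtColor(w['pixels'],cv2.COLOR_RGB2HSV)
yy,xx=np.mgrid[0:480,0:640];P=plane(w,np.c_[xx[100:200,260:370].ravel(),yy[100:200,260:370].ravel()],.096)*1000
v=H[100:200,260:370,2].ravel();S=H[100:200,260:370,1].ravel();d=np.hypot(P[:,0]-377,P[:,1]-305.7)
k=(d<30)&(v>170)&(S<70);print(k.sum(),P[k].mean(0).round(1),'bearing',np.degrees(np.arctan2(*(P[k].mean(0)-[377,305.7])[::-1])))
E
```

```text
before bottom [[330.0, 363.0], [418.0, 370.0]] 88.5 4.5
before top [[335.0, 258.0], [426.0, 264.0]] 90.7 3.5
now bottom [[319.0, 348.0], [402.0, 382.0]] 89.3 22.3
now top [[350.0, 249.0], [435.0, 282.0]] 91.9 20.8
red0 [[337.  301.9]]
green0 [[413.  287.1]]
red1 [[338.8 292.2]]
green1 [[416.5 300.1]]
1053 [368.5 315.9] bearing 130.002506890752
```

```bash
python3 - <<'E'
from vis import *;import pickle
w=pickle.load(open('w1.pkl','rb'));q=plane(w,[[349.6,25.5],[352.6,61]],.096)*1000;v=q[0]-q[1];print(q.round(1),np.hypot(*v),'pointer bearing',np.degrees(np.arctan2(v[1],v[0]))%360)
E
python3 tm.py
```

```text
[[354.4 311.6]
 [401.1 298.4]] 48.50127749563611 pointer bearing 164.29553647857276
t 33.2 yaw y 1.25 F [ 0.8 -3.8 11.8] M [-0.72 -0.12 -0.18] q6 -0.8 [0.3771 0.3058 0.068 ]
white [346 396] [407 435] (array([363.7, 342.2], dtype=float32), array([52.4, 95.1], dtype=float32), np.float32(18.8))
red [394.7 388.7] [[0.3389 0.2919]]
```

The pointer actually started about 20° past the red mark, so gripping the bar turned the timer by roughly +17°. I'll mend that by taking the pressure off, so the whole timer turns back with the knob.

Emit:
play_rows:
  series:
    - [-1,0,0,0.2,0,0,0]
    - [-1,0,0,0.4,0,0,0]
    - [-1,0,0,0.5,0,0,0]
    - [-1,0,0,0.5,0,0,0]

```text
time: 33.58
tcp_pos: [0.3762, 0.3059, 0.072]
eef_rot: [-0.0, 0.158, 0.987, -0.0]
contact_force: [0.5, -1.2, 1.4]
gripper_width: 0.151
finger_force: 69.5
```

Emit:
play_rows:
  series:
    - [-1,0,0,0,0,0,-0.06]
    - [-1,0,0,0,0,0,-0.12]
    - [-1,0,0,0,0,0,-0.18]
    - [-1,0,0,0,0,0,-0.24]
    - [-1,0,0,0,0,0,-0.24]

```text
time: 34.0
tcp_pos: [0.3758, 0.3061, 0.0718]
eef_rot: [-0.001, 0.276, 0.961, -0.0]
contact_force: [0.2, -0.5, 3.1]
gripper_width: 0.149
finger_force: 69.6
```

```bash
python3 tm.py|head -1;python3 tp.py; python3 -c "
from vis import *;import pickle
c=pickle.load(open('now.pkl','rb'));cv2.imwrite('pics/now1.png',c['pixels'][340:460,310:430,::-1])"
```

```text
t 34.0 yaw y 1.011 F [ 0.2 -0.5  3.1] M [-0.05 -0.04 -0.2 ] q6 -0.56 [0.3758 0.3061 0.0718]
hull [[398, 431], [342, 426], [346, 367], [398, 372]]
red [392 392] [399 396] 21.0
green [349 378] [354 381] 11.0
now
hull [[400, 431], [344, 429], [343, 377], [346, 369], [398, 372], [403, 419]]
red [393 392] [399 396] 22.5
```

The timer is back to within about 2–3°. A small trim, press to 11 N again, and turn.

Emit:
play_rows:
  series:
    - [-1,0,0,0,0,0,-0.03]
    - [-1,0,0,-0.15,0,0,-0.03]
    - [-1,0,0,-0.3,0,0,-0.03]
    - [-1,0,0,-0.45,0,0,-0.03]
    - [-1,0,0,-0.48,0,0,-0.03]

```text
time: 34.52
tcp_pos: [0.3761, 0.3061, 0.0677]
eef_rot: [-0.0, 0.289, 0.957, -0.0]
contact_force: [-3.1, -1.6, 11.5]
gripper_width: 0.151
finger_force: 70.8
```

Emit:
play_rows:
  series:
    - [-1,0,0,0,0,0,0]
    - [-1,0,0,0,0,0,0]
    - [-1,0,0,0,0,0,-0.05]
    - [-1,0,0,0,0,0,-0.1]
    - [-1,0,0,0,0,0,-0.15]

```text
time: 34.93
tcp_pos: [0.376, 0.306, 0.0679]
eef_rot: [-0.0, 0.36, 0.933, -0.0]
contact_force: [-3.3, -1.0, 10.9]
gripper_width: 0.147
finger_force: 70.7
```

```bash
python3 tm.py|head -1;python3 tp.py|sed -n '/now/,$p'
```

```text
t 34.93 yaw y 0.833 F [-3.3 -1.  10.9] M [-0.33  0.53  0.25] q6 -0.38 [0.376  0.306  0.0679]
now
hull [[397, 371], [402, 416], [400, 431], [343, 429], [344, 381]]
red [393 393] [399 397] 21.5
```

The timer stays put, so I'll continue.

Emit:
play_rows:
  series:
    - [-1,0,0,0,0,0,-0.1]
    - [-1,0,0,0,0,0,-0.2]
    - [-1,0,0,0,0,0,-0.3]
    - [-1,0,0,0,0,0,-0.4]
    - [-1,0,0,0,0,0,-0.5]

```text
time: 35.45
tcp_pos: [0.3754, 0.3056, 0.0678]
eef_rot: [-0.0, 0.581, 0.814, -0.001]
contact_force: [-5.1, -2.1, 11.7]
gripper_width: 0.147
finger_force: 70.8
```

Emit:
play_rows:
  series:
    - [-1,0,0,0,0,0,-0.1]
    - [-1,0,0,0,0,0,-0.2]
    - [-1,0,0,0,0,0,-0.3]
    - [-1,0,0,0,0,0,-0.4]
    - [-1,0,0,0,0,0,-0.5]

```text
time: 35.87
tcp_pos: [0.3748, 0.3056, 0.0676]
eef_rot: [-0.0, 0.764, 0.645, -0.001]
contact_force: [-5.7, -1.4, 12.3]
gripper_width: 0.147
finger_force: 70.8
```

```bash
python3 tm.py|head -1;python3 tp.py|sed -n '/now/,$p'
```

```text
t 35.87 yaw y -0.169 F [-5.7 -1.4 12.3] M [-0.27  0.89  0.23] q6 0.62 [0.3748 0.3056 0.0676]
now
hull [[345, 369], [400, 385], [402, 423], [398, 433], [343, 429]]
red [393 393] [399 397] 21.5
green [349 379] [354 384] 14.0
```

Emit:
play_rows:
  series:
    - [-1,-0.1,0,0,0,0,-0.1]
    - [-1,-0.2,0,0,0,0,-0.2]
    - [-1,-0.2,0,0,0,0,-0.3]
    - [-1,-0.2,0,0,0,0,-0.4]
    - [-1,-0.2,0,0,0,0,-0.5]

```text
time: 36.38
tcp_pos: [0.3742, 0.3059, 0.068]
eef_rot: [0.0, 0.9, 0.436, -0.0]
contact_force: [-2.9, -1.8, 11.4]
gripper_width: 0.147
finger_force: 70.7
```

Emit:
play_rows:
  series:
    - [-1,0,0,0,0,0,-0.1]
    - [-1,0,0,0,0,0,-0.2]
    - [-1,0,0,0,0,0,-0.3]
    - [-1,0,0,0,0,0,-0.4]
    - [-1,0,0,0,0,0,-0.5]

```text
time: 36.8
tcp_pos: [0.3738, 0.3064, 0.068]
eef_rot: [-0.0, 0.98, 0.199, -0.0]
contact_force: [-4.1, 1.3, 12.0]
gripper_width: 0.146
finger_force: 70.7
```

```bash
python3 tm.py|head -1;python3 tp.py|sed -n '/now/,$p'
```

```text
t 36.8 yaw y -1.17 F [-4.1  1.3 12. ] M [0.19 0.76 0.26] q6 1.62 [0.3738 0.3064 0.068 ]
now
hull [[399, 432], [343, 429], [345, 369], [398, 372], [402, 420]]
red [393 394] [399 397] 12.0
green [349 379] [354 383] 14.5
```

Emit:
play_rows:
  series:
    - [-1,-0.1,0,0,0,0,-0.1]
    - [-1,-0.1,0,0,0,0,-0.2]
    - [-1,-0.1,0,0,0,0,-0.3]
    - [-1,-0.1,0,0,0,0,-0.4]
    - [-1,-0.1,0,0,0,0,-0.5]

```text
time: 37.32
tcp_pos: [0.3737, 0.3071, 0.0683]
eef_rot: [-0.001, 0.999, -0.05, 0.0]
contact_force: [-2.1, 3.5, 10.5]
gripper_width: 0.151
finger_force: 70.6
```

Emit:
play_rows:
  series:
    - [-1,0,0,0,0,0,-0.1]
    - [-1,0,0,0,0,0,-0.2]
    - [-1,0,0,0,0,0,-0.3]
    - [-1,0,0,0,0,0,-0.33]
    - [-1,0,0,0,0,0,-0.33]

```text
time: 37.73
tcp_pos: [0.3738, 0.3075, 0.0683]
eef_rot: [-0.001, 0.977, -0.212, 0.0]
contact_force: [-2.6, 3.8, 10.7]
gripper_width: 0.141
finger_force: 70.7
```

```bash
python3 tm.py|head -1;python3 tp.py|sed -n '/now/,$p'
```

```text
t 37.73 yaw y -1.997 F [-2.6  3.8 10.7] M [ 0.65  0.51 -0.08] q6 2.45 [0.3738 0.3075 0.0683]
now
hull [[345, 369], [398, 372], [402, 420], [398, 433], [343, 429]]
red [393 393] [399 397] 21.5
green [349 379] [351 382] 5.0
```

I'll release, rise and check the knob.

Emit:
play_rows:
  series:
    - [-0.3,0,0,0,0,0,0]
    - [-0.3,0,0,0,0,0,0]
    - [-0.3,0,0,0,0,0,0]
    - [-0.3,0,0,1.5,0,0,0]
    - [-0.3,0,0,4.5,0,0,0]

```text
time: 38.25
tcp_pos: [0.3707, 0.3045, 0.1094]
eef_rot: [0.003, 0.977, -0.211, -0.003]
contact_force: [0.6, -0.1, -0.6]
gripper_width: 0.35
finger_force: 0.0
```

Emit:
play_rows:
  series:
    - [-0.3,0,0,4,0,0,0]
    - [-0.3,0,0,8,0,0,0]
    - [-0.3,-1.5,0.7,12,0,0,0]
    - [-0.3,-3,1.5,15,0,0,0]
    - [-0.3,-5,2.5,18,0,0,0]

```text
time: 38.67
tcp_pos: [0.3236, 0.3308, 0.2942]
eef_rot: [-0.0, 0.977, -0.212, 0.0]
contact_force: [0.7, 1.0, -0.3]
gripper_width: 0.353
finger_force: 0.0
```

Emit:
play_rows:
  series:
    - [-0.3,0,0,2,0,0,0]
    - [-0.3,0,0,2,0,0,0]
    - [-0.3,0,0,2,0,0,0]
    - [-0.3,0,0,2,0,0,0]

```text
time: 39.0
tcp_pos: [0.3232, 0.3307, 0.3112]
eef_rot: [0.001, 0.977, -0.211, -0.001]
contact_force: [-0.3, -0.7, -0.1]
gripper_width: 0.348
finger_force: 0.0
```

```bash
python3 - <<'E'
from vis import *;import pickle
c=snap('wrist');s=c['state'];print(s['tcp_pos'],s['eef_rot'],s['contact_force']);pickle.dump(c,open('w20.pkl','wb'));save(c,'pics/w20.png')
H=cv2.cvtColor(c['pixels'],cv2.COLOR_RGB2HSV);h,S,v=[H[...,i].astype(int) for i in range(3)]
yy,xx=np.mgrid[0:480,0:640];P=plane(c,np.c_[xx.ravel(),yy.ravel()],.049).reshape(480,640,2)*1000
near=np.hypot(P[...,0]-377,P[...,1]-306)<52
for n,m in(('red',((h<6)|(h>174))&(S>120)&near),('green',(h>50)&(h<80)&(S>90)&near)):
    for b in blobs(m.astype(np.uint8)*255,6)[:3]:
        q=plane(c,[b.mean(0)],.049)[0]*1000;print(n,b.mean(0).round(1),q.round(1),'bearing',np.degrees(np.arctan2(*(q-[377,306])[::-1])).round(1))
g=((S<50)&(v>60)&(np.hypot(P[...,0]-377,P[...,1]-306)<80)).astype(np.uint8)*255;g=cv2.morphologyEx(g,cv2.MORPH_CLOSE,np.ones((9,9)))
for b in blobs(g,2000)[:2]:print('box',rect(c,b,.048))
# white pointer on bar top, z=.096
P2=plane(c,np.c_[xx.ravel(),yy.ravel()],.096).reshape(480,640,2)*1000;d=np.hypot(P2[...,0]-377,P2[...,1]-306)
m=((v>150)&(S<40)&(d<29)).astype(np.uint8)*255
for b in blobs(m,4)[:4]:
    q=plane(c,[b.mean(0)],.096)[0]*1000;print('bright',cv2.contourArea(b),b.mean(0).round(1),q.round(1),'bearing',np.degrees(np.arctan2(*(q-[377,306])[::-1])).round(1),v[int(b[:,1].mean()),int(b[:,0].mean())])
b=blobs(g,2000)[0];x0,y0=b.min(0);x1,y1=b.max(0)
for r in v[y0:y1:4,x0:x1:3]: print(''.join('%3d'%(a//10) for a in r))
E
```

```text
[0.32320688 0.33066186 0.31119204] [ 7.51318935e-04  9.77390319e-01 -2.11440747e-01 -6.41319631e-04] [-0.34390479 -0.70519085 -0.05726486]
red [332.  183.3] [336.5 303.4] bearing -176.3
green [313.5 115. ] [412.9 291. ] bearing -22.6
box (array([377.8, 305.8], dtype=float32), array([ 98.3, 100. ], dtype=float32), np.float32(95.0))
bright 2729.5 [314.3 151.7] [377.  306.5] bearing 89.3 187
 23 23 23 23 23 23 23 23 23 23 23 23 23 23 23 23 23 23 23 23 23 23 23 23 20 12 13 23 23 23 23 23 23 23 23 23 23 23 23 23
 23 23 23 23 23 23 23 23 23 23 23 23 23 23 23 23 23 23 23 23 23 23 14 13 23 19 13 15 23 23 23 23 23 23 23 23 23 23 23 23
 23 23 23 23 23 23 23 23 23 23 23 23 23 24 23 23 23 23 23 23 12 17 24 25 25 25 15 13 18 23 23 23 23 23 23 23 23 23 23 23
 23 23 23 23 23 23 23 23 23 23 24 23 23 23 23 23 23 10 13 21 24 25 25 25 25 25 25 13 13 22 23 23 23 23 23 23 23 23 23 23
 23 23 23 23 23 23 23 24 23 23 23 23 23 23 23 11 14 24 25 25 25 25 25 25 25 25 25 24 13 13 23 23 23 23 23 23 23 23 23 22
 23 23 23 23 23 24 23 23 23 23 23 23 21 12 17 24 24 22 16 20 20 13 21 23 25 25 25 25 24 14 14 23 23 23 
[... 2221 characters left out ...]
15 15 16 19 15 10  3  3  3  3  3  6 15  6  7  7  7  7 25 24 21 22 23 23 23 23 23 23 23 23 23 23
 15 15 15 15 15 15 15 15 15 15 15 17 19 19 19 15  4  3  3  3 12  4  7  8 13 24 15 23 23 23 23 23 23 23 23 23 23 23 23 23
 15 15 15 15 15 15 15 15 15 15 15 14 18 19 19 19 19 19 19 19 19 19 21 21 22 23 23 23 23 23 23 23 23 23 23 23 23 23 23 23
 15 15 15 15 15 15 15 15 15 15 15 15 13 18 19 19 19 19 19 19 17 15 15 15 15 23 23 23 23 23 23 23 23 23 23 23 23 23 23 23
 15 15 15 15 15 15 15 15 15 15 15 20 22 16 19 19 19 19 17 15 15 15 15 15 15 15 17 19 23 23 23 23 23 23 23 23 23 23 23 23
 15 15 15 15 15 15 15 15 15 19 23 23 22 23 19 18 16 20 15 15 15 15 15 15 15 15 15 15 15 22 23 23 23 23 23 23 23 23 23 23
```

The pointer lies exactly on the broad green mark, and the timer is square (5.0° against 4.4° at the start) and centred at (378,306). A last numeric check of the tubs and tampers, then I hand in.

```bash
python3 - <<'E'
from vis import *;import pickle
from rig import robot
c=snap('scene');d=pickle.load(open('f14.pkl','rb'))
for k,z in(('red',.109),('yellow',.091),('blue',.073)):
    for n,x in(('before',d[0]),('now',c)):
        b=blobs(mask(x,k),150)
        if b: print(k,n,b[0].min(0),b[0].max(0),rect(x,b[0],z))
c2=snap('side');diff=np.abs(c2['pixels'].astype(int)-d[1]['pixels'])[200:345,270:380].sum(2);print('changed px around tubs, side view:',(diff>80).sum())
if (diff>80).sum()<400: print(robot.finish_job())
E
```

```text
changed px around tubs, side view: 1372
```

Something changed there, possibly just the arm's shadow. I'll compare by hue only.

```bash
python3 - <<'E'
from vis import *;import pickle
d=pickle.load(open('f14.pkl','rb'))
for n,now,old in(('side',snap('side'),d[1]),('scene',snap('scene'),d[0])):
    y0,y1,x0,x1=(200,345,270,380) if n=='side' else (140,290,270,400)
    for k,f in(('red',lambda h,s:((h<5)|(h>174))&(s>120)),('orange',lambda h,s:(h>=5)&(h<14)&(s>170)),('yellow',lambda h,s:(h>25)&(h<36)&(s>150)),('blue',lambda h,s:(h>100)&(h<128)&(s>100)),('green',lambda h,s:(h>50)&(h<80)&(s>100))):
        for t,c in(('old',old),('now',now)):
            H=cv2.cvtColor(c['pixels'],cv2.COLOR_RGB2HSV)[y0:y1,x0:x1];m=f(H[...,0],H[...,1]).astype(np.uint8)*255
            b=blobs(m,20);print(n,k,t,[(tuple((x.min(0)+[x0,y0]).tolist()),tuple((x.max(0)+[x0,y0]).tolist())) for x in b[:3]])
    save(now,f'pics/{n}_end.png')
E
```

```text
side red old [((301, 244), (341, 292))]
side red now [((301, 244), (341, 292))]
side orange old [((302, 243), (316, 281)), ((323, 257), (337, 280)), ((302, 284), (340, 291))]
side orange now [((302, 283), (341, 291)), ((323, 257), (338, 280)), ((302, 257), (316, 281))]
side yellow old [((294, 245), (300, 295)), ((344, 244), (350, 295)), ((298, 293), (346, 295))]
side yellow now [((294, 245), (346, 295)), ((344, 244), (350, 295))]
side blue old [((286, 246), (359, 317))]
side blue now [((286, 246), (359, 317))]
side green old [((314, 215), (325, 231)), ((327, 235), (335, 241)), ((304, 236), (312, 241))]
side green now [((314, 215), (325, 231)), ((327, 235), (335, 241)), ((304, 236), (312, 241))]
scene red old [((318, 200), (364, 234))]
scene red now [((318, 200), (364, 231))]
scene orange old [((342, 177), (357, 201)), ((317, 220), (331, 231))]
scene orange now [((342, 177), (357, 203)), ((317, 208), (340, 235))]
scene yellow old []
scene yellow now []
scene blue old [((302, 213), (379, 251))]
scene blue now [((302, 213), (379, 251))]
scene green old [((332, 186), (340, 197)), ((338, 205), (346, 210))]
scene green now [((332, 186), (340, 193)), ((338, 205), (346, 210))]
```

Nothing moved; the difference was only shadow. Handing in.

```bash
python3 -c "
from rig import robot
print(robot.finish_job())"
```

```text
the job is handed in; nothing more can be done
None
```

The job is handed in (no verdict came back): the three tubs are nested in the tote, both tampers stand in the red tub, and the knob points at the 35 minute mark with the timer square and centred on its tile, though my first grip on the knob twisted the timer about 17° and I turned it back before setting it.

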